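Lock the stakes into the hammering station

ROBOT

A 7-joint arm with a two-finger parallel gripper is mounted at the origin on the work surface. World frame = base frame: x ahead of the robot, y to its left, z up, the work surface at z = 0. Lengths are in m, angles in degrees, forces in N, time in s.
With the tool pointing down it reaches from about 0.425 to 0.875 m from the base axis. Payload 4.7 kg.
Tool frame: the origin (TCP) lies midway between the tips of the shut fingers; the grasp point (between the pads) lies 19 mm behind it; z points along the fingers, x is the direction in which the jaws open and shut, and the axes are right-handed (so a half turn about z gives the same grasp; the last joint's range is limited). The gripper opens to 87 mm and grips with 3 to 60 N. Pads are 19 mm wide; open, the fingers measure 117 mm over their backs; the gripper's body (75 mm by 190 mm) begins 51 mm behind the grasp point.
Start: joints at [64.005, 18.392, -4.016, 83.108, 1.295, 78.541, -3.26], TCP at [0.293, -0.58, 0.223] pointing down, gripper open.
Joint ranges: [-163.93, 163.93], [-17.29, 119.83], [-79.2, 71.16], [3.27, 140.29], [-89.18, 269.18], [5.43, 117.66], [-154.24, 154.24]. Speed limits (degrees/s): [147.25, 147.25, 180, 180, 180, 180, 180].

INTERFACE

Orientations are given as [roll, pitch, yaw] about the fixed x, y, z axes, in that order (R = Rz(yaw) Ry(pitch) Rx(roll)).
In Python, from cell import env gives the robot as it stands.
- The arm moves only by the tool carry_out, never from a script. Its argument "plan" is a list of rows, each an object with "grip": the closure, from 0 (fully open) to 1 (shut); "dp": the shift along the tool's x, y, z in m, a list of three; "rotation": the turn, a rotation vector about the tool's x, y, z in degrees, a list of three. In form: [{"grip": grip, "dp": [dx, dy, dz], "rotation": [wx, wy, wz]}, ...]. A call has 1 to 8 rows; each row shifts and turns the pose as measured when the row begins, along the tool's axes as they then stand; what a row does not reach is not made up. A row lasts 1/12 s, in which the tool goes at most 41.7 mm and 7.16 degrees, less where a joint would pass 70% of its speed; a pose out of reach is approached as far as the arm can. A call is refused whole if a number of a shift passes 0.0417 or a number of a turn 7.16, either way. A call with a gripper value outside its range is refused whole. The fingers move at their own pace and stop on an object; "force" is the grip in N (left out, the last holds). Time passes only in rows, so rows that do not move let the fingers close. It gives the time, the measured TCP pose, the force and the opening at its end, in the units of the state.
- env.get_obs(): the state, without advancing time (a new reading comes with each control period).
- env.read_camera(name): name is "scene" or "top" or "wrist"; returns the picture (420x560x3 uint8, red, green, blue); there is no depth.
- env.camera_params(name): a dict with "fx", "fy", "cx", "cy" (pixels), "k1" (the pictures are not rectified: a ray, as slopes to the right and down, at radius r is drawn at 1 + k1 r^2 times it, then the intrinsics apply), "R" (3x3) and "t" (3): a world point X has camera coordinates R X + t. Camera axes: x right, y down, z forward; pixel columns grow to the right and rows downward; lengths in m; the calibration is good to about 2 mm. A picture is of the moment at which its call begins: read the wrist's pose just before it. camera_params takes no time and is no camera call; for the wrist camera it gives the pose at the moment of the call.
- env.sign_off(): hands the job in, once; it reports no verdict.
The state is a dict: "time_s": time; "qpos": joint angles; "joint_velocities": joint speeds; "effort": joint torques, N m; "tool_pos": TCP position; "tool_rot": TCP orientation; "force": force on the tool from outside, world axes, zero at the start; "wrist_torque": the same for the moment, N m; "grip_width": finger opening in m.
Only numpy, scipy, OpenCV 4.12 (cv2) and the standard library are available. Lean on these libraries where they do the work, as an engineer would, in place of code of your own. Each camera call takes 0.05 s, during which the arm holds its last target. There are 200 camera calls.

TASK

Get the goldsmith's hammering station ready: put the sanding sticks that lie on the rubber mat into the grey tray, then draw the stop bar out over the edge of the mat until its sprung button pops up through the next hole. Slide every stake, without lifting it off the bench, wholly onto the mat with a short end of its foot flush against the stop bar, and last draw the gate tube across behind them all until its button pops up too. Leave the other things on the bench alone.

Things in the scene. Friction and masses are not known exactly. Their poses are not given: they have to be found in the camera images.
- station: hammering station, fixed. Origin on the bench at the mat; +x roughly away from the robot, +y to its left. Rubber mat, a mere film: x -115 to +115, y -75 to +50 mm. Two fixed outer tubes, 30 mm wide, 34 high, with inner tubes sliding in them: the stop's along y at x = 0, from y = +210 to +400 mm; the gate's along x at y = -60 mm, from x = +165 to +495 mm.
- stop (a joint): how far (m) the stop's inner tube is drawn out, towards the station's -y. On its end: the stop bar, 230 mm along the station's x, 20 thick, 27 high. Starts at 0.01 to 0.05; the button pops through the hole at 0.100, the bar's mat-side face then at y = +45 mm of the station. About 3 N of friction; locks both ways once popped.
- stop_button (a joint): height (m) of the stop's sprung brass button (12 mm across, riding on the inner tube; its hole is in the outer tube's roof, 40 mm from the mouth): about 0 while held down under the roof, about 0.009 when popped through the hole (5 mm proud).
- stop_knob (a point): middle of the stop's upright square wooden knob, 22 x 22 mm, square to the tube, from 34 to 80 mm above the bench (this point is at 60 mm), on the inner tube 35 mm behind the bar's middle line.
- gate (a joint): how far (m) the gate's inner tube (22 mm wide, top at 27 mm) is drawn out, towards the station's -x, along y = -60 mm. Starts at 0.005 to 0.04, its nose at x = +110 mm or more; the button pops through the hole at 0.250, the nose then at x = -100 mm of the station. About 3 N of friction; locks both ways once popped.
- gate_button (a joint): height (m) of the gate's sprung button, as for the stop: about 0 held down, about 0.009 popped up.
- gate_knob (a point): middle of the gate's upright square wooden knob, 22 x 22 mm, square to the tube, from 34 to 80 mm above the bench (this point is at 60 mm), 14 mm behind the tube's nose.
- stake1: a stake: flat beech foot 80 x 44 x 16 mm, from its middle a square steel shank 24 x 24 mm, parallel to the foot, from 16 to 82 mm high, domed top at 94 mm; about 0.4 kg. Origin: centre of the foot's underside; x along the 80 mm, z up. May be absent.
- stake2: a stake: flat beech foot 80 x 44 x 16 mm, from its middle a square steel shank 24 x 24 mm, parallel to the foot, from 16 to 82 mm high, domed top at 94 mm; about 0.4 kg. Origin: centre of the foot's underside; x along the 80 mm, z up. May be absent.
- stake3: a stake: flat beech foot 80 x 44 x 16 mm, from its middle a square steel shank 24 x 24 mm, parallel to the foot, from 16 to 82 mm high, domed top at 94 mm; about 0.4 kg. Origin: centre of the foot's underside; x along the 80 mm, z up. May be absent.
- stake4: a stake: flat beech foot 80 x 44 x 16 mm, from its middle a square steel shank 24 x 24 mm, parallel to the foot, from 16 to 82 mm high, domed top at 94 mm; about 0.4 kg. Origin: centre of the foot's underside; x along the 80 mm, z up. May be absent.
- stick1: a sanding stick: wooden bar 140 x 24 x 18 mm, about 60 g, at first lying on the mat. Origin: centre of its underside; x along its length, y across it. It may be absent.
- stick2: a sanding stick: wooden bar 140 x 24 x 18 mm, about 60 g, at first lying on the mat. Origin: centre of its underside; x along its length, y across it. It may be absent.
- tray: open grey plastic tray, fixed, 190 x 160 mm outside, 35 mm high, walls and floor 4 mm. Origin: centre of its underside; x along its 190 mm.
- tape: a bystander to leave alone: roll of green tape, 90 mm across, 24 mm high; origin: centre of its underside.
- cube: a bystander to leave alone: dark steel block, 50 mm cube; origin: centre of its underside.
- coil: a bystander to leave alone: ring of copper wire, 100 mm across; origin: centre of its underside.
- pot: a bystander to leave alone: white pot, 60 mm across, 70 mm high; origin: centre of its underside.
- hammer: a bystander to leave alone: hammer, 240 mm, lying; origin: centre of its underside (handle end towards -x).
- brush: a bystander to leave alone: brush, 160 mm, lying; origin: centre of its underside (handle end towards -x).
- loupe: a bystander to leave alone: black loupe, 36 mm across, 30 mm high; origin: centre of its underside.
Things that resemble listed ones, but are neither listed nor needed, are in the scene too. Leave any blue or turquoise look-alike of the stick2 alone. Leave any purple look-alike of the stake2 alone.

How it is judged:
By the outcome, as a careful person would: the job done as asked, in the order asked, and still so for the second after the job is handed in, with the robot touching nothing.
Of stake1, stake2, stake3, stake4 only 3 to 4 are there at a start; the rules pass over those that are not, and their reading is None.
Of stick1, stick2 only 1 to 2 are there at a start; the rules pass over those that are not, and their reading is None.
At some moment in a run one of stake1, stake2, stake3, stake4, stick1, stick2 may be knocked a few centimetres aside while the robot is not near it.
Once in a run the grip may slacken for a moment while it holds something.
It also fails if it takes over 208 s, if anything falls off the work surface, if the arm or the gripper's body presses on something with over 40 N, if the wrist force passes 120 N, or if a joint passes its speed limit or range.

## Working session

There is one attempt and no reset: what is moved stays moved. The work goes in short steps, Python scripts to look and compute and a tool call to move; the robot and the scene stay as the last step left them, time stands still between calls to the robot, and variables do not carry over. Pictures are saved under pics/ and viewed, about 12 in all and at most 16, crops included, and the job is handed in when it is done.

Besides the shell and the picture viewer there is one more tool, called after ">>>" by a JSON object that holds its "op" and its "data", one argument or row to a line. carry_out: Moves the arm, as the interface text tells. Its arguments: {"type":"object","properties":{"plan":{"type":"array","items":{"type":"object","properties":{"grip":{"type":"number"},"dp":{"type":"array","items":{"type":"number"}},"rotation":{"type":"array","items":{"type":"number"}}}}},"force":{"type":"number"}},"required":["plan"]}

```bash
mkdir -p pics; ls
cat > h.py <<'E'
import numpy as np, cv2
from cell import env
def snap(cam,name=None):
    p=env.camera_params(cam); im=env.read_camera(cam)
    if name: cv2.imwrite('pics/'+name+'.png',cv2.cvtColor(im,cv2.COLOR_RGB2BGR))
    return im,p
def ray(p,uv):
    uv=np.atleast_2d(np.array(uv,float)); d=np.c_[(uv[:,0]-p['cx'])/p['fx'],(uv[:,1]-p['cy'])/p['fy']]
    s=d.copy()
    for _ in range(20): s=d/(1+p['k1']*(s**2).sum(1,keepdims=True))
    R=np.array(p['R']);t=np.array(p['t'])
    return -R.T@t, np.c_[s,np.ones(len(s))]@R
def at(p,uv,z):
    c,d=ray(p,uv); return c+d*((z-c[2])/d[:,2])[:,None]
def proj(p,X):
    X=np.atleast_2d(X)@np.array(p['R']).T+np.array(p['t']); s=X[:,:2]/X[:,2:]
    s=s*(1+p['k1']*(s**2).sum(1,keepdims=True)); return s*[p['fx'],p['fy']]+[p['cx'],p['cy']]
E
python3 - <<'E'
from h import *
for c in('scene','top'):
    im,p=snap(c,c+'0'); print(c,p)
    cv2.imwrite(f'pics/{c}0.png',cv2.resize(cv2.cvtColor(im,cv2.COLOR_RGB2BGR),(800,600),interpolation=cv2.INTER_CUBIC))
print(env.get_obs())
E
```

```text
pics
scene {'fx': 535.4954046539801, 'fy': 535.4954046539801, 'cx': 281.27759190700266, 'cy': 213.42227493875143, 'k1': -0.17957667421833096, 'R': array([[-0.72168574,  0.69220013,  0.00535393],
       [ 0.51262914,  0.53963108, -0.66783954],
       [-0.46516777, -0.4792257 , -0.74428602]]), 't': array([ 0.37254954, -0.19472469,  1.81942351])}
top {'fx': 516.5834865451645, 'fy': 516.5834865451645, 'cx': 280.35954879773493, 'cy': 204.52164520484328, 'k1': -0.1746922448823349, 'R': array([[ 0.00914054, -0.99995469, -0.00266011],
       [-0.98031261, -0.00843621, -0.19727144],
       [ 0.19724006,  0.00441091, -0.9803453 ]]), 't': array([0.00944682, 0.5079493 , 1.69314153])}
{'time_s': 0.1, 'qpos': array([64.00359798, 18.43376856, -4.01513943, 83.16719643,  1.29599676,
       78.54022898, -3.26005533]), 'joint_velocities': array([-0.06421899, -0.13797309,  0.0618719 , -0.05148234, -0.00536197,
       -0.14894436,  0.05416815]), 'effort': array([ 5.46077335e-04, -4.92569876e+01, -4.05575149e-01, -3.13399780e+01,
       -6.42279047e-02,  3.95387644e-02,  8.74538227e-05]), 'tool_pos': array([ 0.29284185, -0.57975334,  0.22158893]), 'tool_rot': array([ 1.79993498e+02,  9.59105008e-02, -6.31942533e+01]), 'force': array([-0.02723919, -0.44103321,  0.31417508]), 'wrist_torque': array([-0.01346073,  0.0010849 ,  0.00218088]), 'grip_width': 0.08675437535215498}
```

View pics/top0.png

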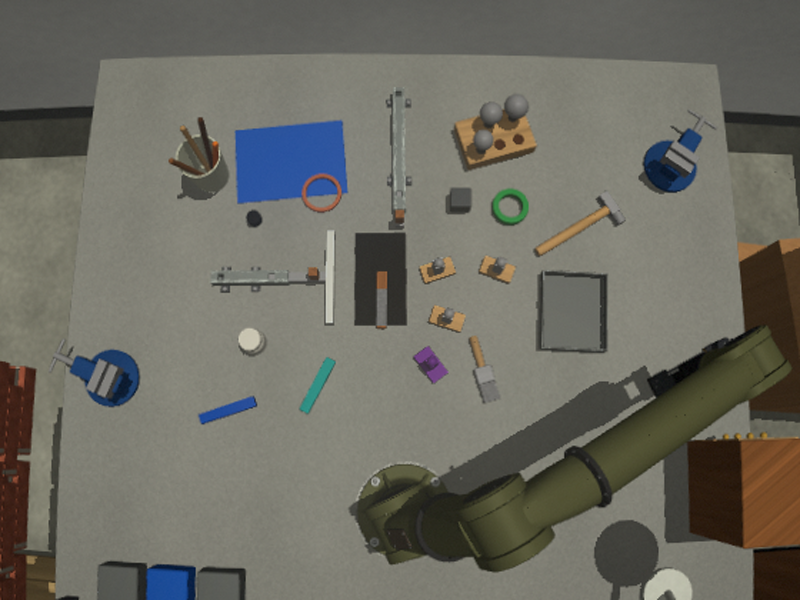

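View pics/scene0.png

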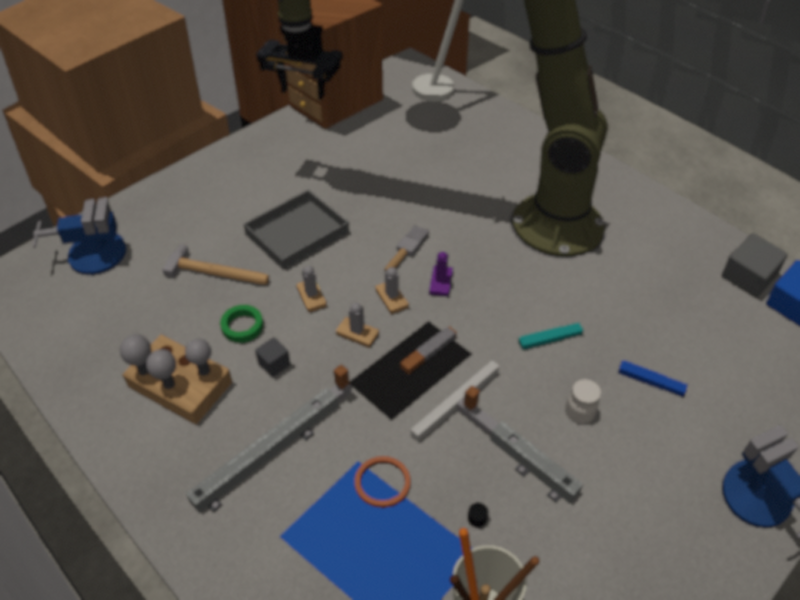

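The top view (800 px) shows the mat at (355–407, 233–325) with one stick at (381, 300). There are three stakes at (437, 268), (497, 268) and (446, 317), and a purple decoy at (430, 365). The stop knob is at (313, 272), the gate knob at (399, 214) and the tray at (573, 311).

```bash
cat > m.py <<'E'
from h import *
im,p=snap('top'); hsv=cv2.cvtColor(im,cv2.COLOR_RGB2HSV)
H,S,V=[hsv[...,i].astype(int) for i in range(3)]
roi=np.zeros(H.shape,bool); roi[130:250,140:435]=1
def blobs(m,z,amin=25,tag=''):
    n,l,st,c=cv2.connectedComponentsWithStats((m&roi).astype(np.uint8))
    for i in range(1,n):
        if st[i,4]<amin: continue
        cn=max(cv2.findContours((l==i).astype(np.uint8),cv2.RETR_EXTERNAL,cv2.CHAIN_APPROX_NONE)[0],key=cv2.contourArea)[:,0]
        w=at(p,cn,z)[:,:2]; r=cv2.minAreaRect((w*1000).astype(np.float32)); b=cv2.boxPoints(r)
        e=max((b[1]-b[0],b[2]-b[1]),key=lambda v:v@v); a=np.degrees(np.arctan2(e[1],e[0]))%180
        print(tag,st[i,4],'px',c[i].round(),'ctr',np.round(r[0],1),'size',np.round(r[1],1),'ang',round(a,1))
if __name__=='__main__':
    blobs((V<45),0,300,'dark')
    blobs((H>5)&(H<25)&(S>90)&(V>60),0.012,25,'wood')
    blobs((V>170)&(S<50),0.027,60,'white')
    blobs((V>0)&(V<110)&(S<40),0.03,2500,'grey?')
    for n,uv,z in [('stopknob',(313,272),.07),('gateknob',(399,214),.07)]: print(n,at(p,np.array(uv)*.7,z))
    print('tray',at(p,np.array([[538,271],[606,272],[607,351],[538,350]])*.7,.035).round(3).tolist())
E
python3 m.py
```

```text
wood 122 px [225. 141.] ctr [753.9 214.1] size [63.8 93.7] ang 90.1
wood 380 px [400. 161.] ctr [ 677.4 -412.2] size [ 24.4 219.1] ang 122.0
wood 38 px [279. 150.] ctr [712.1  19. ] size [22.2 17.7] ang 0.5
wood 212 px [347. 189.] ctr [ 576.3 -219.4] size [80.2 44.2] ang 69.4
wood 208 px [306. 189.] ctr [572.9 -73.5] size [43.8 80.5] ang 109.4
wood 37 px [219. 190.] ctr [565.4 230. ] size [21.7 17.5] ang 1.9
wood 92 px [267. 196.] ctr [547.1  62.5] size [39.1 24.3] ang 0.8
wood 217 px [312. 223.] ctr [454.2 -96.9] size [78.2 43. ] ang 71.8
wood 74 px [333. 242.] ctr [ 384.9 -165.5] size [50.8 16.3] ang 17.9
white 324 px [230. 193.] ctr [553.  186.2] size [226.1  17.4] ang 1.6
white 181 px [174. 237.] ctr [396.6 375.7] size [48.2 48.9] ang 90.8
stopknob [[0.55064916 0.22047994 0.07      ]]
gateknob [[0.69462888 0.01923108 0.07      ]]
tray [[0.566, -0.317, 0.035], [0.565, -0.485, 0.035], [0.372, -0.479, 0.035], [0.374, -0.312, 0.035]]
```

Run:
```python
from m import *
print(hsv[170:232:6,[252,258,264,268,275,280]].tolist()[::3])
for th in (25,35,55,65):
    blobs((V<th),0,300,'dark%d'%th)
m=np.zeros_like(roi);m[170:230,255:279]=1
blobs(m&(V>70)&(H!=300),0.018,60,'stick')
im,p=snap('scene'); 
c=[(428,322),(472,353),(390,416),(350,380)]
print('mat scene',at(p,np.array(c)*.7,0).round(3).tolist())
```

```text
[[[0, 10, 50], [30, 21, 49], [23, 23, 45], [10, 16, 47], [18, 26, 49], [25, 31, 49]], [[30, 20, 51], [30, 27, 48], [18, 27, 47], [18, 27, 47], [23, 21, 49], [18, 27, 48]], [[24, 26, 49], [24, 27, 48], [24, 11, 111], [30, 13, 120], [15, 21, 49], [18, 27, 47]], [[24, 26, 50], [30, 16, 49], [24, 11, 115], [25, 14, 112], [21, 35, 51], [18, 26, 50]]]
dark55 1864 px [266. 193.] ctr [553.   64.5] size [223.3 119.1] ang 1.2
dark65 1973 px [266. 193.] ctr [553.   66.3] size [229.  122.1] ang 0.5
dark65 311 px [415. 209.] ctr [ 480.1 -414.1] size [151.  182.5] ang 177.3
stick 322 px [267. 212.] ctr [497.1  61.2] size [136.4  78.5] ang 0.5
mat scene [[0.445, 0.005, 0.0], [0.439, 0.126, 0.0], [0.664, 0.122, 0.0], [0.664, 0.006, 0.0]]
```

```bash
cat > go.py <<'E'
import sys
from h import *
# usage: go.py x y z yaw  -> rows in tool axes
o=env.get_obs(); P=o['tool_pos'].copy(); yaw=o['tool_rot'][2]
T=np.array([float(v) for v in sys.argv[1:4]]); ty=float(sys.argv[4])
d=T-P; dy=(ty-yaw+180)%360-180
n=int(np.ceil(max(np.linalg.norm(d)/.038,abs(dy)/6.5))); n=max(n,1)
print('at',P.round(4),np.round(o['tool_rot'],2),'n',n,'force',o['force'].round(1),'w',round(o['grip_width'],4),'t',o['time_s'])
for i in range(n):
    a=np.radians(yaw+dy*i/n); s=d/n
    print(np.round([np.cos(a)*s[0]+np.sin(a)*s[1], np.sin(a)*s[0]-np.cos(a)*s[1], -s[2]],4).tolist(), 'wz',round(-dy/n,2))
E
python3 go.py .50 .06 .20 -89
```

```text
at [ 0.293 -0.58   0.222] [ 1.800e+02  5.000e-02 -6.319e+01] n 18 force [ 0.1  0.1 -0.2] w 0.087 t 0.25
[-0.0265, -0.0263, 0.0012] wz 1.43
[-0.0272, -0.0256, 0.0012] wz 1.43
[-0.0278, -0.0249, 0.0012] wz 1.43
[-0.0284, -0.0242, 0.0012] wz 1.43
[-0.029, -0.0235, 0.0012] wz 1.43
[-0.0296, -0.0228, 0.0012] wz 1.43
[-0.0302, -0.022, 0.0012] wz 1.43
[-0.0307, -0.0213, 0.0012] wz 1.43
[-0.0312, -0.0205, 0.0012] wz 1.43
[-0.0317, -0.0197, 0.0012] wz 1.43
[-0.0322, -0.0189, 0.0012] wz 1.43
[-0.0327, -0.0181, 0.0012] wz 1.43
[-0.0331, -0.0173, 0.0012] wz 1.43
[-0.0336, -0.0164, 0.0012] wz 1.43
[-0.034, -0.0156, 0.0012] wz 1.43
[-0.0343, -0.0147, 0.0012] wz 1.43
[-0.0347, -0.0139, 0.0012] wz 1.43
[-0.035, -0.013, 0.0012] wz 1.43
```

>>> {"op": "carry_out", "data": {
  "plan": [
    {"grip": 0, "dp": [-0.027, -0.026, 0.001], "rotation": [0, 0, 1.5]},
    {"grip": 0, "dp": [-0.027, -0.026, 0.001], "rotation": [0, 0, 1.5]},
    {"grip": 0, "dp": [-0.028, -0.025, 0.001], "rotation": [0, 0, 1.5]},
    {"grip": 0, "dp": [-0.028, -0.024, 0.001], "rotation": [0, 0, 1.5]},
    {"grip": 0, "dp": [-0.029, -0.024, 0.001], "rotation": [0, 0, 1.5]},
    {"grip": 0, "dp": [-0.03, -0.023, 0.001], "rotation": [0, 0, 1.5]},
    {"grip": 0, "dp": [-0.03, -0.022, 0.001], "rotation": [0, 0, 1.5]},
    {"grip": 0, "dp": [-0.031, -0.021, 0.001], "rotation": [0, 0, 1.5]}
  ]
}}

```text
time_s: 0.92
tool_pos: [0.3848, -0.2942, 0.2095]
tool_rot: [179.7, -0.1, -76.8]
force: [1.2, -0.1, 0.3]
grip_width: 0.0871
```

>>> {"op": "carry_out", "data": {
  "plan": [
    {"grip": 0, "dp": [-0.031, -0.021, 0.001], "rotation": [0, 0, 1.5]},
    {"grip": 0, "dp": [-0.032, -0.02, 0.001], "rotation": [0, 0, 1.5]},
    {"grip": 0, "dp": [-0.032, -0.019, 0.001], "rotation": [0, 0, 1.5]},
    {"grip": 0, "dp": [-0.033, -0.018, 0.001], "rotation": [0, 0, 1.5]},
    {"grip": 0, "dp": [-0.033, -0.017, 0.001], "rotation": [0, 0, 1.5]},
    {"grip": 0, "dp": [-0.034, -0.016, 0.001], "rotation": [0, 0, 1.5]},
    {"grip": 0, "dp": [-0.034, -0.016, 0.001], "rotation": [0, 0, 1.5]},
    {"grip": 0, "dp": [-0.034, -0.015, 0.001], "rotation": [0, 0, 1.5]}
  ]
}}

```text
time_s: 1.58
tool_pos: [0.4925, 0.0005, 0.2011]
tool_rot: [179.9, -0.5, -89.6]
force: [0.7, -0.8, -0.5]
grip_width: 0.0871
```

```bash
python3 go.py .50 .06 .20 -89
python3 - <<'E'
from h import *
im,p=snap('wrist','w1'); print(p)
E
```

```text
at [0.4925 0.0005 0.2011] [179.95  -0.45 -89.55] n 2 force [ 0.7 -0.8 -0.5] w 0.0871 t 1.5833
[-0.0297, -0.004, 0.0006] wz -0.28
[-0.0297, -0.0041, 0.0006] wz -0.28
{'fx': 307.1648550897655, 'fy': 307.1648550897655, 'cx': 282.3225575959459, 'cy': 214.5290696548432, 'k1': -0.033049793934494136, 'R': array([[ 0.00604804, -0.99995461,  0.00736167],
       [-0.965597  , -0.00392601,  0.26001352],
       [-0.25997281, -0.00868098, -0.96557691]]), 't': array([-0.00290323,  0.44940161,  0.49681914])}
```

View pics/w1.png

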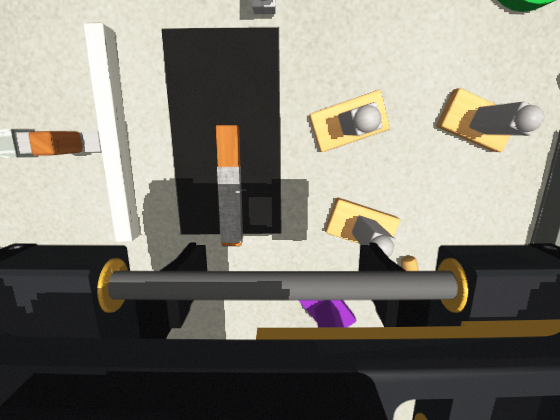

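The wrist view shows the stick running from (227, 125) to (231, 245), the mat corners near (163, 29), (279, 28), (280, 233) and (181, 234), and the bar from (93, 25) to (124, 240).

Run:
```python
from h import *
im,p=snap('wrist')
def show(n,uv,z): print(n,(at(p,uv,z)*1000).round(1)[:,:2].tolist())
show('mat top L,R, bot R,L',[(163,29),(279,28),(280.5,233),(181,234)],0)
show('stick top',[(217,125),(238,125),(242,244),(220,243)],.018)
show('bar top',[(86,25),(102,24),(131,238),(117,241)],.027)
```

```text
mat top L,R, bot R,L [[671.6, 141.2], [673.5, 17.1], [444.1, 12.4], [440.9, 136.7]]
stick top [[572.1, 82.9], [572.4, 60.1], [435.6, 58.2], [436.5, 84.5]]
bar top [[667.7, 209.1], [668.4, 192.7], [444.3, 186.6], [440.3, 203.7]]
```

```bash
python3 - <<'E'
from h import *
p=env.camera_params('wrist')
p['R']=np.array([[ 0.00604804, -0.99995461,  0.00736167],[-0.965597  , -0.00392601,  0.26001352],[-0.25997281, -0.00868098, -0.96557691]]);p['t']=np.array([-0.00290323,  0.44940161,  0.49681914])
def show(n,uv,z): print(n,(at(p,uv,z)*1000).round(1)[:,:2].tolist())
show('mat top L,R, bot R,L',[(163,29),(279,28),(280.5,233),(181,234)],0)
show('stick top',[(217,125),(238,125),(242,244),(220,243)],.018)
show('bar top',[(86,25),(102,24),(131,238),(117,241)],.027)
E
python3 go.py .502 .065 .20 -89;python3 go.py .502 .065 .025 -89
```

```text
mat top L,R, bot R,L [[669.7, 128.3], [670.7, 4.7], [441.6, 2.0], [439.8, 126.0]]
stick top [[570.2, 71.3], [570.3, 48.6], [433.6, 48.0], [434.8, 74.2]]
bar top [[666.3, 195.8], [666.9, 179.5], [443.7, 175.8], [439.9, 192.8]]
at [0.4934 0.0065 0.2012] [180.    -0.21 -88.86] n 2 force [-0.2 -0.4 -0.2] w 0.0873 t 1.6833
[-0.0292, -0.0049, 0.0006] wz 0.07
[-0.0292, -0.0048, 0.0006] wz 0.07
at [0.4934 0.0065 0.2012] [180.    -0.21 -88.86] n 5 force [-0.2 -0.4 -0.2] w 0.0873 t 1.6833
[-0.0117, -0.002, 0.0352] wz 0.03
[-0.0117, -0.0019, 0.0352] wz 0.03
[-0.0117, -0.0019, 0.0352] wz 0.03
[-0.0117, -0.0019, 0.0352] wz 0.03
[-0.0117, -0.0019, 0.0352] wz 0.03
```

>>> {"op": "carry_out", "data": {
  "plan": [
    {"grip": 0, "dp": [-0.029, -0.005, 0.0], "rotation": [0, 0, 0.5]},
    {"grip": 0, "dp": [-0.025, -0.004, 0.03], "rotation": [0, 0, 0.5]},
    {"grip": 0, "dp": [0, 0, 0.038], "rotation": [0, 0, 0]},
    {"grip": 0, "dp": [0, 0, 0.038], "rotation": [0, 0, 0]},
    {"grip": 0, "dp": [0, 0, 0.03], "rotation": [0, 0, 0]},
    {"grip": 0, "dp": [0, 0, 0.0], "rotation": [0, 0, 0]}
  ]
}}

```text
time_s: 2.18
tool_pos: [0.5059, 0.0632, 0.064]
tool_rot: [-179.4, -0.3, -89.6]
force: [-1.7, -0.3, 0.6]
grip_width: 0.0871
```

```bash
python3 go.py .502 .061 .004 -90
```

```text
at [0.5059 0.0632 0.064 ] [-179.41   -0.27  -89.63] n 2 force [-1.7 -0.3  0.6] w 0.0871 t 2.1833
[0.0011, 0.002, 0.03] wz 0.18
[0.0011, 0.002, 0.03] wz 0.18
```

>>> {"op": "carry_out", "data": {
  "force": 20,
  "plan": [
    {"grip": 0, "dp": [0.001, 0.002, 0.03], "rotation": [0, 0, 0]},
    {"grip": 0, "dp": [0.001, 0.002, 0.02], "rotation": [0, 0, 0]},
    {"grip": 0, "dp": [0, 0, 0.0], "rotation": [0, 0, 0]}
  ]
}}

```text
time_s: 2.43
tool_pos: [0.5038, 0.0596, 0.0149]
tool_rot: [-179.3, -0.3, -89.7]
force: [-1.5, -0.3, 0.0]
grip_width: 0.0872
```

```bash
python3 go.py .502 .061 .004 -90
```

```text
at [0.5038 0.0596 0.0149] [-179.34   -0.3   -89.67] n 1 force [-1.5 -0.3  0. ] w 0.0872 t 2.4333
[-0.0014, 0.0018, 0.0109] wz 0.33
```

>>> {"op": "carry_out", "data": {
  "force": 25,
  "plan": [
    {"grip": 0, "dp": [-0.001, 0.001, 0.01], "rotation": [0, 0, 0]},
    {"grip": 0, "dp": [0, 0, 0.0], "rotation": [0, 0, 0]},
    {"grip": 1, "dp": [0, 0, 0.0], "rotation": [0, 0, 0]},
    {"grip": 1, "dp": [0, 0, 0.0], "rotation": [0, 0, 0]},
    {"grip": 1, "dp": [0, 0, 0.0], "rotation": [0, 0, 0]},
    {"grip": 1, "dp": [0, 0, 0.0], "rotation": [0, 0, 0]},
    {"grip": 1, "dp": [0, 0, 0.0], "rotation": [0, 0, 0]},
    {"grip": 1, "dp": [0, 0, 0.0], "rotation": [0, 0, 0]}
  ]
}}

```text
time_s: 3.1
tool_pos: [0.5099, 0.0596, 0.0134]
tool_rot: [-178.6, -0.4, -89.8]
force: [0.1, -0.2, -0.4]
grip_width: 0.0551
```

>>> {"op": "carry_out", "data": {
  "plan": [
    {"grip": 1, "dp": [0, 0, -0.03], "rotation": [0, 0, 0]},
    {"grip": 1, "dp": [0, 0, -0.035], "rotation": [0, 0, 0]},
    {"grip": 1, "dp": [0, 0, -0.035], "rotation": [0, 0, 0]},
    {"grip": 1, "dp": [0, 0, -0.035], "rotation": [0, 0, 0]},
    {"grip": 1, "dp": [0, 0, -0.03], "rotation": [0, 0, 0]}
  ]
}}

```text
time_s: 3.52
tool_pos: [0.4997, 0.0606, 0.1773]
tool_rot: [-179.6, -0.3, -89.7]
force: [0.5, -0.1, 0.2]
grip_width: 0.0215
```

```bash
python3 go.py .471 -.398 .17 -90;sleep 0
python3 - <<'E'
from h import *
im,p=snap('wrist','w2')
E
```

```text
at [0.4997 0.0606 0.1773] [-179.58   -0.29  -89.69] n 13 force [ 0.5 -0.1  0.2] w 0.0215 t 3.5167
[0.0353, 0.0024, 0.0006] wz 0.02
[0.0353, 0.0024, 0.0006] wz 0.02
[0.0353, 0.0024, 0.0006] wz 0.02
[0.0353, 0.0024, 0.0006] wz 0.02
[0.0353, 0.0023, 0.0006] wz 0.02
[0.0353, 0.0023, 0.0006] wz 0.02
[0.0353, 0.0023, 0.0006] wz 0.02
[0.0353, 0.0023, 0.0006] wz 0.02
[0.0353, 0.0023, 0.0006] wz 0.02
[0.0353, 0.0023, 0.0006] wz 0.02
[0.0353, 0.0022, 0.0006] wz 0.02
[0.0353, 0.0022, 0.0006] wz 0.02
[0.0353, 0.0022, 0.0006] wz 0.02
```

View pics/w2.png

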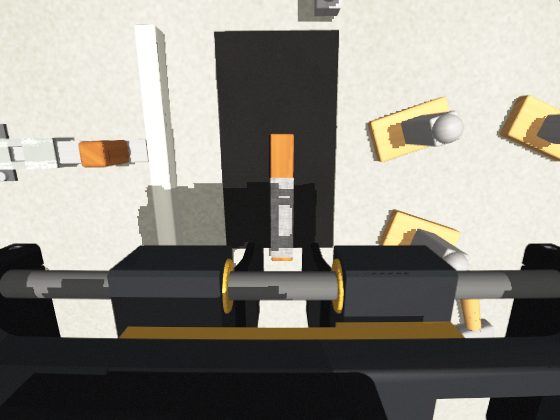

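The stick is still on the mat because the fingers close slowly (about 65 mm/s). I'll pre-close them and try again.

>>> {"op": "carry_out", "data": {
  "plan": [
    {"grip": 0.5, "dp": [0, 0, 0.04], "rotation": [0, 0, 0]},
    {"grip": 0.5, "dp": [0, 0, 0.04], "rotation": [0, 0, 0]},
    {"grip": 0.5, "dp": [0, 0, 0.038], "rotation": [0, 0, 0]},
    {"grip": 0.5, "dp": [0, 0, 0.03], "rotation": [0, 0, 0]},
    {"grip": 0.5, "dp": [0, 0, 0.015], "rotation": [0, 0, 0]},
    {"grip": 0.5, "dp": [0, 0, 0.0], "rotation": [0, 0, 0]}
  ]
}}

```text
time_s: 4.07
tool_pos: [0.5163, 0.0605, 0.0239]
tool_rot: [-177.7, -0.5, -89.7]
force: [-1.1, -0.8, 0.8]
grip_width: 0.0421
```

```bash
python3 go.py .502 .061 .004 -90
```

```text
at [0.5163 0.0605 0.0239] [-177.7    -0.46  -89.73] n 1 force [-1.1 -0.8  0.8] w 0.0421 t 4.0667
[-0.0005, 0.0143, 0.0199] wz 0.27
```

```bash
cat > go.py <<'E'
import sys
from h import *
from scipy.spatial.transform import Rotation as Ro
# usage: go.py x y z yaw  -> equal rows in present tool axes (turn first) 
o=env.get_obs(); P=o['tool_pos'].copy()
T=np.array([float(v) for v in sys.argv[1:4]]); ty=float(sys.argv[4])
Rc=Ro.from_euler('xyz',o['tool_rot'],degrees=True); Rt=Ro.from_euler('xyz',[180,0,ty],degrees=True)
rv=(Rc.inv()*Rt).as_rotvec(degrees=True); d=T-P
n=max(1,int(np.ceil(max(np.linalg.norm(d)/.038,np.abs(rv).max()/6.5))))
print('at',P.round(4),np.round(o['tool_rot'],2),'force',o['force'].round(1),'w',round(o['grip_width'],4),'t',round(o['time_s'],2))
print('n',n,'total cur axes',Rc.inv().apply(d).round(4),'final axes',Rt.inv().apply(d).round(4),'per row',(Rt.inv().apply(d)/n).round(4),'turn',rv.round(1),'per row',(rv/n).round(2))
E
python3 go.py .502 .061 .004 -90
```

```text
at [0.5163 0.0605 0.0239] [-177.7    -0.46  -89.73] force [-1.1 -0.8  0.8] w 0.0421 t 4.07
n 1 total cur axes [-0.0007  0.0151  0.0193] final axes [-0.0005  0.0143  0.0199] per row [-0.0005  0.0143  0.0199] turn [-2.3 -0.5  0.3] per row [-2.3  -0.46  0.28]
```

>>> {"op": "carry_out", "data": {
  "plan": [
    {"grip": 0.5, "dp": [0, 0.014, 0.01], "rotation": [-2.3, -0.4, 0.3]},
    {"grip": 0.5, "dp": [0, 0, 0.008], "rotation": [0, 0, 0]},
    {"grip": 0.5, "dp": [0, 0, 0.0], "rotation": [0, 0, 0]}
  ]
}}

```text
time_s: 4.32
tool_pos: [0.5017, 0.0607, 0.0048]
tool_rot: [179.8, 0.0, -90.0]
force: [-0.1, 0.1, 0.3]
grip_width: 0.0434
```

```bash
python3 go.py .502 .061 .004 -90
```

```text
at [0.5017 0.0607 0.0048] [179.78   0.   -90.03] force [-0.1  0.1  0.3] w 0.0434 t 4.32
n 1 total cur axes [-0.0003 -0.0003  0.0008] final axes [-0.0003 -0.0003  0.0008] per row [-0.0003 -0.0003  0.0008] turn [ 0.2  0.  -0. ] per row [ 0.22  0.   -0.03]
```

>>> {"op": "carry_out", "data": {
  "force": 25,
  "plan": [
    {"grip": 1, "dp": [0, 0, 0.0], "rotation": [0, 0, 0]},
    {"grip": 1, "dp": [0, 0, 0.0], "rotation": [0, 0, 0]},
    {"grip": 1, "dp": [0, 0, 0.0], "rotation": [0, 0, 0]},
    {"grip": 1, "dp": [0, 0, 0.0], "rotation": [0, 0, 0]},
    {"grip": 1, "dp": [0, 0, 0.0], "rotation": [0, 0, 0]},
    {"grip": 1, "dp": [0, 0, 0.0], "rotation": [0, 0, 0]}
  ]
}}

```text
time_s: 4.82
tool_pos: [0.5052, 0.0608, 0.0086]
tool_rot: [-179.8, -0.0, -90.1]
force: [-0.6, -0.3, -1.2]
grip_width: 0.0236
```

>>> {"op": "carry_out", "data": {
  "plan": [
    {"grip": 1, "dp": [0, 0, -0.025], "rotation": [0, 0, 0]},
    {"grip": 1, "dp": [0, 0, -0.03], "rotation": [0, 0, 0]},
    {"grip": 1, "dp": [0, 0, -0.03], "rotation": [0, 0, 0]},
    {"grip": 1, "dp": [0, 0, -0.03], "rotation": [0, 0, 0]},
    {"grip": 1, "dp": [0, 0, -0.03], "rotation": [0, 0, 0]}
  ]
}}

```text
time_s: 5.23
tool_pos: [0.4985, 0.0605, 0.1522]
tool_rot: [179.3, 0.0, -90.0]
force: [1.1, 0.0, -1.2]
grip_width: 0.0237
```

```bash
python3 go.py .471 -.398 .17 -90
```

```text
at [0.4985 0.0605 0.1522] [ 1.793e+02  4.000e-02 -8.997e+01] force [ 1.1  0.  -1.2] w 0.0237 t 5.23
n 13 total cur axes [ 0.4585  0.028  -0.0177] final axes [ 0.4585  0.0275 -0.0178] per row [ 0.0353  0.0021 -0.0014] turn [0.7 0.  0. ] per row [0.05 0.   0.  ]
```

>>> {"op": "carry_out", "data": {
  "plan": [
    {"grip": 1, "dp": [0.035, 0.002, -0.002], "rotation": [0.5, 0, 0]},
    {"grip": 1, "dp": [0.037, 0.002, -0.001], "rotation": [0, 0, 0]},
    {"grip": 1, "dp": [0.037, 0.002, -0.001], "rotation": [0, 0, 0]},
    {"grip": 1, "dp": [0.037, 0.002, -0.001], "rotation": [0, 0, 0]},
    {"grip": 1, "dp": [0.037, 0.002, -0.001], "rotation": [0, 0, 0]},
    {"grip": 1, "dp": [0.037, 0.002, -0.001], "rotation": [0, 0, 0]},
    {"grip": 1, "dp": [0.037, 0.002, -0.001], "rotation": [0, 0, 0]},
    {"grip": 1, "dp": [0.037, 0.002, -0.001], "rotation": [0, 0, 0]}
  ]
}}

```text
time_s: 5.9
tool_pos: [0.4923, -0.2324, 0.1743]
tool_rot: [-178.8, -0.1, -88.6]
force: [0.8, 0.3, -0.7]
grip_width: 0.0238
```

>>> {"op": "carry_out", "data": {
  "plan": [
    {"grip": 1, "dp": [0.037, 0.002, -0.001], "rotation": [0, 0, 0]},
    {"grip": 1, "dp": [0.035, 0.002, 0], "rotation": [0, 0, 0]},
    {"grip": 1, "dp": [0.03, 0.002, 0], "rotation": [0, 0, 0]},
    {"grip": 1, "dp": [0.02, 0.002, 0], "rotation": [0, 0, 0]},
    {"grip": 1, "dp": [0, 0, 0], "rotation": [0, 0, 0]}
  ]
}}

```text
time_s: 6.32
tool_pos: [0.4818, -0.3717, 0.1757]
tool_rot: [-178.9, -0.5, -89.3]
force: [-0.5, -0.7, -0.7]
grip_width: 0.024
```

```bash
python3 go.py .471 -.398 .045 -90
python3 - <<'E'
from h import *
im,p=snap('wrist')
g=cv2.cvtColor(im,cv2.COLOR_RGB2HSV)[...,2]
for z in(.035,): 
  print(proj(p,np.array([[.376,-.318,z],[.566,-.318,z],[.566,-.478,z],[.376,-.478,z]])).round())
cv2.imwrite('pics/w3.png',cv2.cvtColor(im,cv2.COLOR_RGB2BGR))
E
```

```text
at [ 0.4818 -0.3717  0.1757] [-178.86   -0.49  -89.34] force [-0.5 -0.7 -0.7] w 0.024 t 6.32
n 4 total cur axes [0.025  0.0138 0.1307] final axes [0.0263 0.0108 0.1307] per row [0.0066 0.0027 0.0327] turn [-1.1 -0.5  0.7] per row [-0.29 -0.12  0.17]
[[232. 301.]
 [227. 120.]
 [394. 122.]
 [377. 301.]]
```

View pics/w3.png

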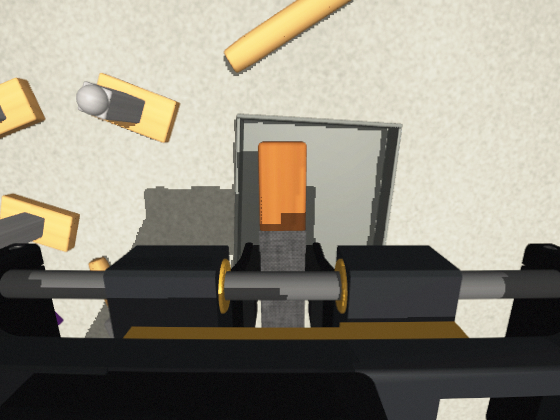

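The wrist view shows the stick held above the tray. The tray's far corners are at (237, 115) and (401, 125), so its centre is about (0.471, -0.405).

>>> {"op": "carry_out", "data": {
  "plan": [
    {"grip": 1, "dp": [0.033, 0.011, 0.01], "rotation": [-1.1, -0.5, 0.7]},
    {"grip": 1, "dp": [0, 0.002, 0.03], "rotation": [0, 0, 0]},
    {"grip": 1, "dp": [0, 0.002, 0.03], "rotation": [0, 0, 0]},
    {"grip": 1, "dp": [0, 0.002, 0.02], "rotation": [0, 0, 0]},
    {"grip": 1, "dp": [0, 0, 0], "rotation": [0, 0, 0]}
  ]
}}

```text
time_s: 6.78
tool_pos: [0.4707, -0.3978, 0.0857]
tool_rot: [-179.6, 0.1, -89.6]
force: [-1.3, -0.2, -1.4]
grip_width: 0.0237
```

```bash
python3 go.py .471 -.405 .016 -90
```

```text
at [ 0.4707 -0.3978  0.0857] [-1.7961e+02  1.4000e-01 -8.9570e+01] force [-1.3 -0.2 -1.4] w 0.0237 t 6.78
n 2 total cur axes [0.0074 0.0002 0.0697] final axes [ 0.0072 -0.0003  0.0697] per row [ 0.0036 -0.0001  0.0348] turn [-0.4  0.1  0.4] per row [-0.19  0.07  0.21]
```

>>> {"op": "carry_out", "data": {
  "plan": [
    {"grip": 1, "dp": [0.006, 0.001, 0.025], "rotation": [-0.4, 0, 0.4]},
    {"grip": 1, "dp": [0, 0.001, 0.02], "rotation": [0, 0, 0]},
    {"grip": 1, "dp": [0, 0.001, 0.015], "rotation": [0, 0, 0]},
    {"grip": 1, "dp": [0, 0.001, 0.008], "rotation": [0, 0, 0]},
    {"grip": 1, "dp": [0, 0, 0], "rotation": [0, 0, 0]}
  ]
}}

```text
time_s: 7.2
tool_pos: [0.4727, -0.3975, 0.0205]
tool_rot: [-179.7, 0.2, -89.5]
force: [-1.1, 0.1, -0.6]
grip_width: 0.0231
```

```bash
python3 go.py .471 -.405 .016 -90
```

```text
at [ 0.4727 -0.3975  0.0205] [-1.7972e+02  1.7000e-01 -8.9480e+01] force [-1.1  0.1 -0.6] w 0.0231 t 7.2
n 1 total cur axes [0.0075 0.0018 0.0045] final axes [0.0075 0.0017 0.0045] per row [0.0075 0.0017 0.0045] turn [-0.3  0.2  0.5] per row [-0.28  0.17  0.52]
```

Now I'll release it, rise, and head for the stop knob.

>>> {"op": "carry_out", "data": {
  "plan": [
    {"grip": 1, "dp": [0.007, 0.001, 0.005], "rotation": [0, 0, 0]},
    {"grip": 0.5, "dp": [0, 0, 0], "rotation": [0, 0, 0]},
    {"grip": 0.5, "dp": [0, 0, 0], "rotation": [0, 0, 0]},
    {"grip": 0.5, "dp": [0, 0, 0], "rotation": [0, 0, 0]},
    {"grip": 0.5, "dp": [0, 0, -0.02], "rotation": [0, 0, 0]},
    {"grip": 0.5, "dp": [0, 0, -0.04], "rotation": [0, 0, 0]},
    {"grip": 0.5, "dp": [0, 0, -0.04], "rotation": [0, 0, 0]},
    {"grip": 0.5, "dp": [0, 0, -0.04], "rotation": [0, 0, 0]}
  ]
}}

```text
time_s: 7.87
tool_pos: [0.4695, -0.4018, 0.1571]
tool_rot: [179.9, 0.6, -89.3]
force: [1.4, -1.2, 0.1]
grip_width: 0.0429
```

```bash
python3 - <<'E'
from h import *
im,p=snap('top','t1')
cv2.imwrite('pics/t1.png',cv2.resize(cv2.cvtColor(im[110:290,130:450],cv2.COLOR_RGB2BGR),(800,450),interpolation=cv2.INTER_CUBIC))
from m import *
blobs((H>5)&(H<25)&(S>90)&(V>60),0.012,25,'wood')
blobs((H>5)&(H<25)&(S>90)&(V>60),0.08,25,'wood.08')
# gate outer tube direction: bright-ish column
print(at(p,np.array([[398.5,92],[399.5,200]])*.7,.034))
E
python3 go.py .552 .221 .17 -89
```

```text
wood 123 px [225. 141.] ctr [753.9 214. ] size [63.8 93.8] ang 90.1
wood 380 px [400. 161.] ctr [ 677.4 -412.2] size [ 24.4 219.1] ang 122.0
wood 35 px [279. 149.] ctr [714.  19.] size [18.5 17.7] ang 0.5
wood 214 px [347. 189.] ctr [ 575.9 -219.2] size [80.3 44.6] ang 70.0
wood 207 px [305. 189.] ctr [572.8 -73.4] size [43.8 80.7] ang 109.4
wood 38 px [219. 190.] ctr [565.4 230. ] size [21.9 17.5] ang 1.9
wood 217 px [312. 223.] ctr [454.2 -96.9] size [78.2 43. ] ang 71.8
wood 74 px [333. 242.] ctr [ 384.9 -165.5] size [50.8 16.3] ang 17.9
wood.08 123 px [225. 141.] ctr [731.  205.9] size [61.3 90.2] ang 90.1
wood.08 380 px [400. 161.] ctr [ 657.4 -395.9] size [ 23.4 210.5] ang 122.0
wood.08 35 px [279. 149.] ctr [692.6  18.5] size [17.8 17. ] ang 0.5
wood.08 214 px [347. 189.] ctr [ 559.9 -210.4] size [77.1 42.9] ang 70.0
wood.08 207 px [305. 189.] ctr [556.9 -70.3] size [42.1 77.5] ang 109.4
wood.08 38 px [219. 190.] ctr [549.7 221.3] size [21.  16.8] ang 1.9
wood.08 217 px [312. 223.] ctr [442.9 -92.9] size [75.2 41.3] ang 71.8
wood.08 74 px [333. 242.] ctr [ 376.3 -158.8] size [48.8 15.7] ang 17.9
[[1.03370447 0.02395968 0.034     ]
 [0.74191013 0.01862643 0.034     ]]
at [ 0.4743 -0.4054  0.1649] [-1.7938e+02 -3.0000e-02 -8.9350e+01] force [ 0.8 -1.1 -0.2] w 0.0436 t 7.97
n 17 total cur axes [-0.6255 -0.0849 -0.0045] final axes [-0.6249 -0.0886 -0.0051] per row [-0.0368 -0.0052 -0.0003] turn [-0.6 -0.  -0.3] per row [-0.04 -0.   -0.02]
```

View pics/t1.png

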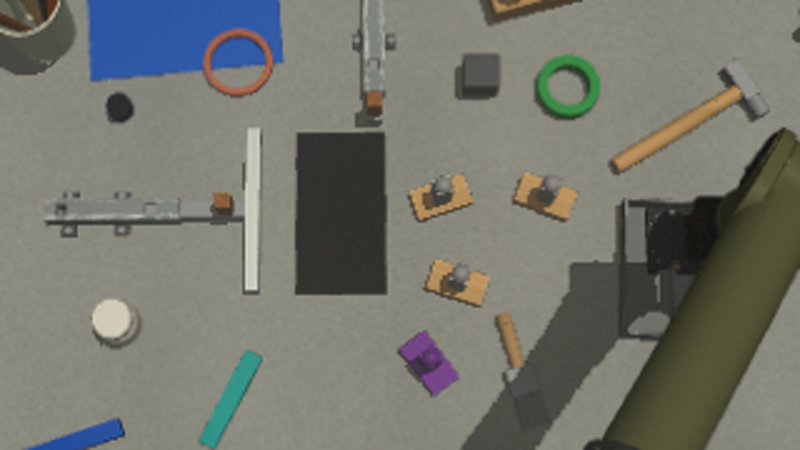

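Mat clear; the three stakes haven't moved. Next is the stop knob.

>>> {"op": "carry_out", "data": {
  "plan": [
    {"grip": 0.45, "dp": [-0.037, -0.005, 0], "rotation": [-0.6, 0, -0.3]},
    {"grip": 0.45, "dp": [-0.037, -0.005, 0], "rotation": [0, 0, 0]},
    {"grip": 0.45, "dp": [-0.037, -0.005, 0], "rotation": [0, 0, 0]},
    {"grip": 0.45, "dp": [-0.037, -0.005, 0], "rotation": [0, 0, 0]},
    {"grip": 0.45, "dp": [-0.037, -0.005, 0], "rotation": [0, 0, 0]},
    {"grip": 0.45, "dp": [-0.037, -0.005, 0], "rotation": [0, 0, 0]},
    {"grip": 0.45, "dp": [-0.037, -0.005, 0], "rotation": [0, 0, 0]},
    {"grip": 0.45, "dp": [-0.037, -0.005, 0], "rotation": [0, 0, 0]}
  ]
}}

```text
time_s: 8.63
tool_pos: [0.514, -0.113, 0.1709]
tool_rot: [-179.1, -1.1, -90.3]
force: [1.0, 0.0, -0.3]
grip_width: 0.0483
```

>>> {"op": "carry_out", "data": {
  "plan": [
    {"grip": 0.45, "dp": [-0.037, -0.005, 0], "rotation": [0, 0, 0]},
    {"grip": 0.45, "dp": [-0.037, -0.005, 0], "rotation": [0, 0, 0]},
    {"grip": 0.45, "dp": [-0.037, -0.005, 0], "rotation": [0, 0, 0]},
    {"grip": 0.45, "dp": [-0.037, -0.005, 0], "rotation": [0, 0, 0]},
    {"grip": 0.45, "dp": [-0.037, -0.005, 0], "rotation": [0, 0, 0]},
    {"grip": 0.45, "dp": [-0.037, -0.005, 0], "rotation": [0, 0, 0]},
    {"grip": 0.45, "dp": [-0.037, -0.005, 0], "rotation": [0, 0, 0]},
    {"grip": 0.45, "dp": [-0.02, -0.005, 0], "rotation": [0, 0, 0]}
  ]
}}

```text
time_s: 9.3
tool_pos: [0.5572, 0.1842, 0.1725]
tool_rot: [-178.2, -1.1, -90.2]
force: [-0.1, 0.1, 0.0]
grip_width: 0.0481
```

```bash
python3 go.py .552 .221 .17 -89
cat > kn.py <<'E'
from h import *
import sys
# brown knob blobs in the wrist view, ray onto z=.08
im,p=snap('wrist'); h=cv2.cvtColor(im,cv2.COLOR_RGB2HSV)
m=((h[...,0]>4)&(h[...,0]<16)&(h[...,1]>150)&(h[...,2]>50)).astype(np.uint8); m[245:]=0
n,l,st,c=cv2.connectedComponentsWithStats(m)
for i in range(1,n):
    if st[i,4]>100:
        q=st[i]; pt=[(q[0],q[1]),(q[0]+q[2],q[1]),(q[0],q[1]+q[3]),(q[0]+q[2],q[1]+q[3])]
        print(st[i],'ctr@.06',at(p,c[i],.06).round(4),'bbox@.08',at(p,pt,.08)[:,:2].round(4).tolist())
E
python3 kn.py
```

```text
at [0.5572 0.1842 0.1725] [-178.21   -1.15  -90.22] force [-0.1  0.1  0. ] w 0.0481 t 9.3
n 1 total cur axes [-0.0368  0.0054  0.0016] final axes [-0.0369  0.0046  0.0025] per row [-0.0369  0.0046  0.0025] turn [-1.8 -1.2 -1.2] per row [-1.77 -1.17 -1.2 ]
[197   0  98  40 410] ctr@.06 [[0.7167 0.2137 0.06  ]] bbox@.08 [[0.7273, 0.2461], [0.7271, 0.173], [0.6996, 0.2477], [0.6993, 0.173]]
[ 446   35   55   39 1492] ctr@.06 [[0.6958 0.0205 0.06  ]] bbox@.08 [[0.7042, 0.0556], [0.7052, 0.011], [0.6756, 0.0528], [0.6764, 0.0072]]
[225 204  28  33 806] ctr@.06 [[0.5528 0.2236 0.06  ]] bbox@.08 [[0.572, 0.232], [0.5718, 0.2083], [0.5427, 0.2334], [0.5425, 0.2091]]
```

>>> {"op": "carry_out", "data": {
  "plan": [
    {"grip": 0.45, "dp": [-0.035, 0.004, 0.002], "rotation": [-1.8, -1.2, -1.2]},
    {"grip": 0.45, "dp": [0, 0.001, 0.03], "rotation": [0, 0, 0]},
    {"grip": 0.45, "dp": [0, 0.002, 0.03], "rotation": [0, 0, 0]},
    {"grip": 0.45, "dp": [0, 0.002, 0.015], "rotation": [0, 0, 0]},
    {"grip": 0.45, "dp": [0, 0, 0], "rotation": [0, 0, 0]}
  ]
}}

```text
time_s: 9.77
tool_pos: [0.5515, 0.227, 0.0967]
tool_rot: [-179.5, 0.5, -88.3]
force: [-0.5, -0.8, -0.6]
grip_width: 0.0477
```

```bash
python3 go.py .554 .221 .045 -89;python3 kn.py
```

```text
at [0.5515 0.227  0.0967] [-179.47    0.52  -88.35] force [-0.5 -0.8 -0.6] w 0.0477 t 9.77
n 2 total cur axes [ 0.0066 -0.0018  0.0517] final axes [ 0.0061 -0.0024  0.0517] per row [ 0.003  -0.0012  0.0259] turn [-0.5  0.5  0.6] per row [-0.26  0.26  0.32]
[275 214  34  31 962] ctr@.06 [[0.5585 0.2229 0.06  ]] bbox@.08 [[0.5744, 0.2333], [0.575, 0.2128], [0.5546, 0.2329], [0.5552, 0.2119]]
```

>>> {"op": "carry_out", "data": {
  "plan": [
    {"grip": 0.45, "dp": [0.004, -0.005, 0.025], "rotation": [-0.5, 0.5, 0.6]},
    {"grip": 0.45, "dp": [0, 0, 0.022], "rotation": [0, 0, 0]},
    {"grip": 0.45, "dp": [0, 0, 0], "rotation": [0, 0, 0]}
  ]
}}

```text
time_s: 10.07
tool_pos: [0.5622, 0.2237, 0.0556]
tool_rot: [-179.4, 0.1, -89.1]
force: [-1.1, 0.4, -1.0]
grip_width: 0.0478
```

>>> {"op": "carry_out", "data": {
  "force": 25,
  "plan": [
    {"grip": 1, "dp": [0, 0, 0], "rotation": [0, 0, 0]},
    {"grip": 1, "dp": [0, 0, 0], "rotation": [0, 0, 0]},
    {"grip": 1, "dp": [0, 0, 0], "rotation": [0, 0, 0]},
    {"grip": 1, "dp": [0, 0, 0], "rotation": [0, 0, 0]},
    {"grip": 1, "dp": [0, 0, 0], "rotation": [0, 0, 0]},
    {"grip": 1, "dp": [0, 0, 0], "rotation": [0, 0, 0]}
  ]
}}

```text
time_s: 10.57
tool_pos: [0.5666, 0.2229, 0.0633]
tool_rot: [-178.8, 0.1, -89.3]
force: [1.8, 1.7, -9.0]
grip_width: 0.0215
```

```bash
python3 go.py .554 .221 .045 -89
```

```text
at [0.5666 0.2229 0.0633] [-1.7884e+02  1.5000e-01 -8.9270e+01] force [ 1.8  1.7 -9. ] w 0.0215 t 10.57
n 1 total cur axes [0.0018 0.013  0.018 ] final axes [0.0017 0.0126 0.0183] per row [0.0017 0.0126 0.0183] turn [-1.2  0.1 -0.3] per row [-1.16  0.14 -0.27]
```

>>> {"op": "carry_out", "data": {
  "plan": [
    {"grip": 1, "dp": [0.005, 0.001, 0.002], "rotation": [0, 0, 0]},
    {"grip": 1, "dp": [0.006, 0.001, 0.001], "rotation": [0, 0, 0]},
    {"grip": 1, "dp": [0.007, 0.001, 0.001], "rotation": [0, 0, 0]},
    {"grip": 1, "dp": [0.007, 0, 0.001], "rotation": [0, 0, 0]},
    {"grip": 1, "dp": [0.007, 0, 0.001], "rotation": [0, 0, 0]},
    {"grip": 1, "dp": [0.007, 0, 0.001], "rotation": [0, 0, 0]},
    {"grip": 1, "dp": [0.006, 0, 0.001], "rotation": [0, 0, 0]},
    {"grip": 1, "dp": [0.003, 0, 0.001], "rotation": [0, 0, 0]}
  ]
}}

```text
time_s: 11.23
tool_pos: [0.5674, 0.1995, 0.0632]
tool_rot: [-177.7, 2.2, -88.3]
force: [-1.3, 3.6, 1.3]
grip_width: 0.0216
```

```bash
python3 go.py .554 .168 .055 -89
```

```text
at [0.5674 0.1995 0.0632] [-177.7     2.15  -88.34] force [-1.3  3.6  1.3] w 0.0216 t 11.23
n 1 total cur axes [0.0314 0.0145 0.0064] final axes [0.0313 0.0139 0.0082] per row [0.0313 0.0139 0.0082] turn [-2.3  2.2  0.6] per row [-2.29  2.17  0.62]
```

>>> {"op": "carry_out", "data": {
  "plan": [
    {"grip": 1, "dp": [0.009, 0.001, 0.002], "rotation": [-1, 1, 0]},
    {"grip": 1, "dp": [0.008, 0.001, 0.001], "rotation": [-0.5, 0.6, 0]},
    {"grip": 1, "dp": [0.007, 0, 0.001], "rotation": [-0.3, 0.4, 0]},
    {"grip": 1, "dp": [0.006, 0, 0.001], "rotation": [0, 0.3, 0]},
    {"grip": 1, "dp": [0.006, 0, 0.001], "rotation": [0, 0.3, 0]},
    {"grip": 1, "dp": [0.004, 0, 0.001], "rotation": [0, 0.2, 0]}
  ]
}}

```text
time_s: 11.73
tool_pos: [0.5676, 0.178, 0.063]
tool_rot: [-179.0, 0.7, -87.9]
force: [-2.5, 4.7, 3.6]
grip_width: 0.0215
```

```bash
python3 go.py .554 .168 .055 -89
```

```text
at [0.5676 0.178  0.063 ] [-178.99    0.7   -87.88] force [-2.5  4.7  3.6] w 0.0215 t 11.73
n 1 total cur axes [0.0096 0.0141 0.0076] final axes [0.0098 0.0138 0.008 ] per row [0.0098 0.0138 0.008 ] turn [-1.   0.7  1.1] per row [-1.    0.71  1.12]
```

Next I'll pull in small steps past the expected stop and watch for the lock in the force reading.

>>> {"op": "carry_out", "data": {
  "plan": [
    {"grip": 1, "dp": [0.006, 0.0, 0.001], "rotation": [0, 0, 0]},
    {"grip": 1, "dp": [0.005, 0.0, 0.001], "rotation": [0, 0, 0]},
    {"grip": 1, "dp": [0.005, 0, 0.001], "rotation": [0, 0.2, 0]},
    {"grip": 1, "dp": [0.005, 0, 0.001], "rotation": [0, 0.2, 0]}
  ]
}}

```text
time_s: 12.07
tool_pos: [0.5679, 0.1653, 0.063]
tool_rot: [-178.9, 0.9, -87.7]
force: [-2.5, 11.1, 2.8]
grip_width: 0.0218
```

>>> {"op": "carry_out", "data": {
  "plan": [
    {"grip": 1, "dp": [0.005, 0.0, 0.001], "rotation": [0, 0.2, 0]},
    {"grip": 1, "dp": [0.005, 0.0, 0.001], "rotation": [0, 0.2, 0]},
    {"grip": 1, "dp": [0.005, 0, 0.001], "rotation": [0, 0.2, 0]}
  ]
}}

```text
time_s: 12.32
tool_pos: [0.5679, 0.1653, 0.063]
tool_rot: [-178.6, 1.4, -87.4]
force: [-1.6, 9.0, 2.4]
grip_width: 0.0214
```

```bash
python3 go.py .554 .168 .055 -89
```

```text
at [0.5679 0.1653 0.063 ] [-178.6     1.43  -87.36] force [-1.6  9.   2.4] w 0.0214 t 12.32
n 1 total cur axes [-0.0031  0.014   0.0078] final axes [-0.0029  0.0139  0.008 ] per row [-0.0029  0.0139  0.008 ] turn [-1.4  1.4  1.6] per row [-1.38  1.45  1.62]
```

The stop has locked: y holds at 0.165 with 9–11 N. I'll release it and go to stake 2, at (573, -73).

>>> {"op": "carry_out", "data": {
  "plan": [
    {"grip": 0.45, "dp": [0, 0, 0], "rotation": [0, 0, 0]},
    {"grip": 0.45, "dp": [0, 0, 0.0], "rotation": [0, 0, 0]},
    {"grip": 0.45, "dp": [0, 0, 0], "rotation": [0, 0, 0]},
    {"grip": 0.45, "dp": [0, 0, 0], "rotation": [0, 0, 0]},
    {"grip": 0.45, "dp": [0, 0, -0.025], "rotation": [-1, 1, 0]},
    {"grip": 0.45, "dp": [0, 0, -0.04], "rotation": [0, 0, 0]},
    {"grip": 0.45, "dp": [0, 0, -0.04], "rotation": [0, 0, 0]}
  ]
}}

```text
time_s: 12.9
tool_pos: [0.5607, 0.1569, 0.1604]
tool_rot: [179.2, -0.1, -87.5]
force: [0.8, -0.8, 0.0]
grip_width: 0.0472
```

```bash
python3 go.py .573 -.073 .16 -70.6
python3 - <<'E'
from h import *
im,p=snap('wrist'); import pickle
cv2.imwrite('pics/w4.png',cv2.cvtColor(im,cv2.COLOR_RGB2BGR)); pickle.dump(p,open('w4.pkl','wb'))
E
```

```text
at [0.5607 0.1569 0.1604] [ 1.7915e+02 -1.1000e-01 -8.7480e+01] force [ 0.8 -0.8  0. ] w 0.0472 t 12.9
n 7 total cur axes [ 0.2302 -0.0022  0.0008] final axes [0.2209 0.0648 0.0004] per row [0.0316 0.0093 0.0001] turn [  0.9   0.  -16.9] per row [ 0.12  0.   -2.41]
```

View pics/w4.png

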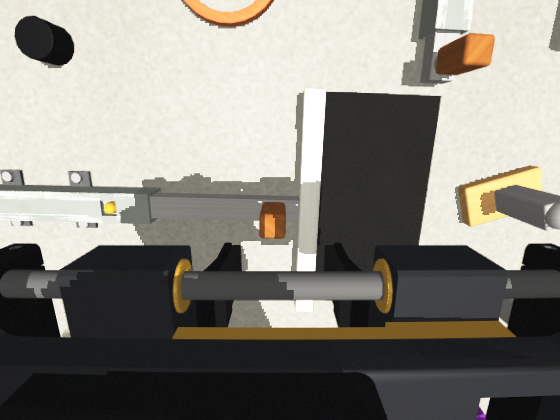

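The brass button shows in the roof hole at (110, 208), so the stop has popped. The bar's mat-side top edge runs from (325, 90) to (318, 250).

Run:
```python
from h import *
import pickle
p=pickle.load(open('w4.pkl','rb')); im=cv2.imread('pics/w4.png'); V=im.max(2).astype(int)
pts=[]
for r in range(100,180,8):
    row=V[r,300:345]; c=300+np.argmax(np.diff(row)<-60); pts.append((c+.5,r))
w=at(p,pts,.027)[:,:2]; k=np.polyfit(w[:,0],w[:,1],1); print('face: y at x=.5545',np.polyval(k,.5545),'angle',np.degrees(np.arctan(k[0])),w.round(4)[::3].tolist())
print('mat far edge',at(p,[(330,92),(438,96)],0).round(4)[:,:2].tolist())
print('knob top',at(p,[(462,36),(493,35),(493,64),(466,70)],.08).round(4)[:,:2].tolist())
```

```text
face: y at x=.5545 0.12198980037406647 angle 0.5679631481549549 [[0.6593, 0.1229], [0.6383, 0.1231], [0.6165, 0.1224], [0.5939, 0.1225]]
mat far edge [[0.6693, 0.1155], [0.671, 0.0077]]
knob top [[0.7031, 0.0352], [0.7053, 0.0125], [0.6861, 0.0086], [0.6808, 0.0281]]
```

>>> {"op": "carry_out", "data": {
  "plan": [
    {"grip": 0.45, "dp": [0.037, 0, 0], "rotation": [0.9, 0, -4]},
    {"grip": 0.45, "dp": [0.036, 0.003, 0], "rotation": [0, 0, -4]},
    {"grip": 0.45, "dp": [0.036, 0.006, 0], "rotation": [0, 0, -4]},
    {"grip": 0.45, "dp": [0.036, 0.009, 0], "rotation": [0, 0, -4]},
    {"grip": 0.45, "dp": [0.035, 0.01, 0], "rotation": [0, 0, -1]},
    {"grip": 0.45, "dp": [0.03, 0.01, 0], "rotation": [0, 0, 0]},
    {"grip": 0.45, "dp": [0.015, 0.005, 0], "rotation": [0, 0, 0]},
    {"grip": 0.45, "dp": [0, 0, 0], "rotation": [0, 0, 0]}
  ]
}}

```text
time_s: 13.62
tool_pos: [0.5768, -0.0843, 0.175]
tool_rot: [-178.6, -0.8, -69.6]
force: [-0.6, -0.9, -0.4]
grip_width: 0.0479
```

```bash
python3 m.py | grep wood;python3 go.py .573 -.073 .16 -70.6
```

```text
wood 122 px [225. 141.] ctr [753.9 214.1] size [63.8 93.7] ang 90.1
wood 379 px [400. 161.] ctr [ 677.4 -412.2] size [ 24.4 219.1] ang 122.0
wood 39 px [279. 150.] ctr [712.1  19. ] size [22.2 17.7] ang 0.5
wood 197 px [348. 189.] ctr [ 575.7 -219.5] size [79.6 44.9] ang 70.0
wood 37 px [235. 190.] ctr [565.9 170.6] size [21.5 17.5] ang 1.5
wood 79 px [299. 192.] ctr [561.  -51.7] size [35.9 27.5] ang 18.2
wood 89 px [401. 205.] ctr [ 515.8 -404.2] size [24.9 39.9] ang 177.9
wood 52 px [303. 221.] ctr [462.2 -62.4] size [41.8 17.1] ang 0.0
at [ 0.5767 -0.0826  0.175 ] [-178.61   -0.76  -69.52] force [ 0.5 -0.2 -0.8] w 0.0483 t 13.67
n 1 total cur axes [-0.0105  0.0005  0.0148] final axes [-0.0103  0.0003  0.015 ] per row [-0.0103  0.0003  0.015 ] turn [-1.4 -0.8  1.1] per row [-1.39 -0.75  1.09]
```

>>> {"op": "carry_out", "data": {
  "plan": [
    {"grip": 0.45, "dp": [-0.01, 0.001, 0.015], "rotation": [-1.4, -0.8, 1.1]},
    {"grip": 0.45, "dp": [0, 0.001, 0.025], "rotation": [0, 0, 0]},
    {"grip": 0.45, "dp": [0, 0.002, 0.02], "rotation": [0, 0, 0]},
    {"grip": 0.45, "dp": [0, 0.001, 0], "rotation": [0, 0, 0]}
  ]
}}

```text
time_s: 14.0
tool_pos: [0.57, -0.0689, 0.1145]
tool_rot: [-179.8, 0.1, -70.5]
force: [0.2, 0.1, 0.2]
grip_width: 0.0478
```

```bash
python3 go.py .573 -.073 .04 -70.6
python3 - <<'E'
from h import *
im,p=snap('wrist','w5')
c=np.array([.573,-.0735]);a=np.radians(109.4);R=np.array([[np.cos(a),-np.sin(a)],[np.sin(a),np.cos(a)]])
q=np.array([[40,22],[-40,22],[-40,-22],[40,-22]])/1000@R.T+c
uv=proj(p,np.c_[q,[.016]*4]).round().astype(int); u2=proj(p,[[.573,-.0735,.094]]).round().astype(int)
b=cv2.cvtColor(im,cv2.COLOR_RGB2BGR); cv2.polylines(b,[uv],True,(0,0,255),1); cv2.circle(b,tuple(map(int,u2[0])),4,(255,0,0),1); cv2.imwrite('pics/w5.png',b)
E
```

```text
at [ 0.57   -0.0689  0.1145] [-1.7982e+02  8.0000e-02 -7.0470e+01] force [0.2 0.1 0.2] w 0.0478 t 14.0
n 2 total cur axes [ 0.0049 -0.0012  0.0745] final axes [ 0.0048 -0.0014  0.0745] per row [ 0.0024 -0.0007  0.0373] turn [-0.2  0.1  0.1] per row [-0.09  0.04  0.06]
```

View pics/w5.png

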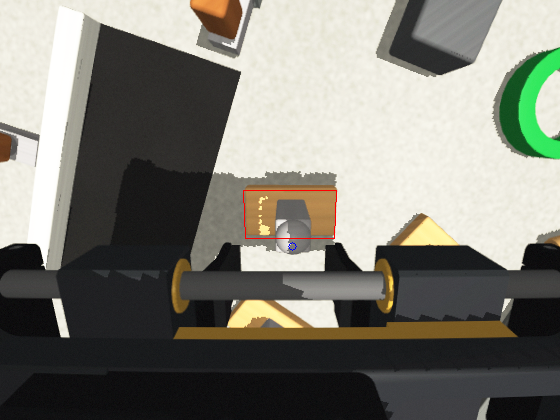

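The overlaid outline matches stake 2 to within 3 px, so I'll descend and grip it.

>>> {"op": "carry_out", "data": {
  "plan": [
    {"grip": 0.45, "dp": [0.004, -0.003, 0.03], "rotation": [0, 0, 0]},
    {"grip": 0.45, "dp": [0, 0.001, 0.028], "rotation": [0, 0, 0]},
    {"grip": 0.45, "dp": [0, 0.001, 0.012], "rotation": [0, 0, 0]},
    {"grip": 0.45, "dp": [0, 0.0, 0], "rotation": [0, 0, 0]}
  ]
}}

```text
time_s: 14.38
tool_pos: [0.5787, -0.0667, 0.051]
tool_rot: [-179.2, -0.2, -70.1]
force: [-1.1, 0.6, -0.3]
grip_width: 0.0482
```

```bash
python3 go.py .575 -.0735 .038 -70.6
```

```text
at [ 0.5787 -0.0667  0.051 ] [-179.18   -0.21  -70.06] force [-1.1  0.6 -0.3] w 0.0482 t 14.38
n 1 total cur axes [0.0051 0.006  0.0129] final axes [0.0052 0.0058 0.013 ] per row [0.0052 0.0058 0.013 ] turn [-0.8 -0.2  0.5] per row [-0.82 -0.2   0.54]
```

>>> {"op": "carry_out", "data": {
  "force": 6,
  "plan": [
    {"grip": 0.45, "dp": [0.005, 0.006, 0.013], "rotation": [-0.8, -0.2, 0.5]},
    {"grip": 0.45, "dp": [0, 0, 0], "rotation": [0, 0, 0]},
    {"grip": 1, "dp": [0, 0, 0.0], "rotation": [0, 0, 0]},
    {"grip": 1, "dp": [0, 0.0, 0], "rotation": [0, 0, 0]},
    {"grip": 1, "dp": [0, 0.0, 0], "rotation": [0, 0, 0]},
    {"grip": 1, "dp": [0, 0.0, 0], "rotation": [0, 0, 0]},
    {"grip": 1, "dp": [0, 0.0, 0], "rotation": [0, 0, 0]}
  ]
}}

```text
time_s: 14.97
tool_pos: [0.5794, -0.0732, 0.0441]
tool_rot: [-179.6, -0.3, -70.6]
force: [0.8, 1.3, -2.5]
grip_width: 0.0242
```

```bash
python3 go.py .626 .083 .038 -89
```

```text
at [ 0.5794 -0.0732  0.0441] [-179.58   -0.25  -70.56] force [ 0.8  1.3 -2.5] w 0.0242 t 14.97
n 5 total cur axes [-0.1318 -0.0959  0.0062] final axes [-0.1554 -0.0493  0.0061] per row [-0.0311 -0.0099  0.0012] turn [-0.5 -0.2 18.4] per row [-0.09 -0.04  3.69]
```

>>> {"op": "carry_out", "data": {
  "plan": [
    {"grip": 1, "dp": [-0.013, -0.011, 0.004], "rotation": [0, 0, 3]},
    {"grip": 1, "dp": [-0.014, -0.01, 0.002], "rotation": [0, 0, 3]},
    {"grip": 1, "dp": [-0.014, -0.009, 0.001], "rotation": [0, 0, 3]},
    {"grip": 1, "dp": [-0.015, -0.009, 0.001], "rotation": [0, 0, 3]},
    {"grip": 1, "dp": [-0.015, -0.008, 0.001], "rotation": [0, 0, 3]},
    {"grip": 1, "dp": [-0.015, -0.007, 0.001], "rotation": [0, 0, 3]},
    {"grip": 1, "dp": [-0.015, -0.006, 0.001], "rotation": [0, 0, 0]}
  ]
}}

```text
time_s: 15.55
tool_pos: [0.6248, 0.0125, 0.0401]
tool_rot: [-179.4, -2.0, -90.7]
force: [-3.3, -5.0, 5.7]
grip_width: 0.024
```

```bash
python3 go.py .628 .06 .038 -89
```

```text
at [0.6248 0.0125 0.0401] [-179.4    -2.03  -90.66] force [-3.3 -5.   5.7] w 0.024 t 15.55
n 2 total cur axes [-0.0476 -0.0027  0.0005] final axes [-0.0474 -0.004   0.0021] per row [-0.0237 -0.002   0.0011] turn [-0.6 -2.  -1.6] per row [-0.28 -1.02 -0.82]
```

>>> {"op": "carry_out", "data": {
  "plan": [
    {"grip": 1, "dp": [-0.012, -0.001, 0.0], "rotation": [-0.2, -0.7, -0.8]},
    {"grip": 1, "dp": [-0.012, -0.001, 0.0], "rotation": [-0.2, -0.7, -0.8]},
    {"grip": 1, "dp": [-0.012, -0.001, 0.0], "rotation": [0, -0.5, 0]},
    {"grip": 1, "dp": [-0.01, -0.001, 0.0], "rotation": [0, -0.3, 0]},
    {"grip": 1, "dp": [-0.003, 0, 0.0], "rotation": [0, -0.3, 0]}
  ]
}}

```text
time_s: 15.97
tool_pos: [0.6288, 0.0656, 0.0395]
tool_rot: [-179.9, 0.6, -88.8]
force: [-0.5, -1.1, -0.8]
grip_width: 0.0241
```

```bash
python3 go.py .628 .083 .038 -89
python3 - <<'E'
from h import *
im,p=snap('wrist','w6')
E
```

```text
at [0.6288 0.0656 0.0395] [-179.87    0.61  -88.79] force [-0.5 -1.1 -0.8] w 0.0241 t 15.97
n 1 total cur axes [-0.0174  0.0004  0.0016] final axes [-0.0174  0.0005  0.0015] per row [-0.0174  0.0005  0.0015] turn [-0.1  0.6  0.2] per row [-0.13  0.61  0.21]
```

View pics/w6.png

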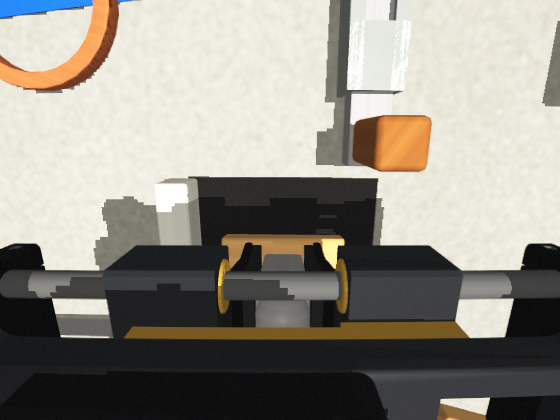

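The foot is square to the mat, with a gap of about 20 px to the bar. I'll ease it home.

>>> {"op": "carry_out", "data": {
  "plan": [
    {"grip": 1, "dp": [-0.005, 0, 0.001], "rotation": [-0.1, 0.3, 0.0]},
    {"grip": 1, "dp": [-0.005, 0, 0.001], "rotation": [0, 0, 0]},
    {"grip": 1, "dp": [-0.005, 0, 0.0], "rotation": [0, 0, 0]},
    {"grip": 1, "dp": [-0.004, 0, 0.0], "rotation": [0, 0, 0]},
    {"grip": 1, "dp": [-0.004, 0, 0.0], "rotation": [0, 0, 0]},
    {"grip": 1, "dp": [-0.004, 0, 0.0], "rotation": [0, 0, 0]}
  ]
}}

```text
time_s: 16.52
tool_pos: [0.63, 0.0838, 0.0392]
tool_rot: [-179.9, -0.4, -89.3]
force: [-0.4, -5.8, 1.0]
grip_width: 0.0239
```

>>> {"op": "carry_out", "data": {
  "plan": [
    {"grip": 1, "dp": [-0.004, 0, 0.0], "rotation": [0, 0, 0.0]},
    {"grip": 1, "dp": [-0.004, 0, 0.0], "rotation": [0, 0, 0]}
  ]
}}

```text
time_s: 16.68
tool_pos: [0.6305, 0.0857, 0.0396]
tool_rot: [-179.9, -0.9, -89.4]
force: [-1.9, -10.9, 4.6]
grip_width: 0.0241
```

```bash
python3 go.py .628 .083 .038 -89
```

```text
at [0.6305 0.0857 0.0396] [-179.89   -0.91  -89.41] force [ -1.9 -10.9   4.6] w 0.0241 t 16.68
n 1 total cur axes [0.0026 0.0025 0.0016] final axes [0.0027 0.0026 0.0016] per row [0.0027 0.0026 0.0016] turn [-0.1 -0.9 -0.4] per row [-0.11 -0.91 -0.4 ]
```

>>> {"op": "carry_out", "data": {
  "plan": [
    {"grip": 1, "dp": [-0.001, 0, 0.0], "rotation": [0, 0, 0.0]},
    {"grip": 0.45, "dp": [0, 0, 0.0], "rotation": [0, 0, 0.0]},
    {"grip": 0.45, "dp": [0, 0, 0.0], "rotation": [0, 0, 0.0]},
    {"grip": 0.45, "dp": [0.0, 0, 0.0], "rotation": [0, 0, 0.0]},
    {"grip": 0.45, "dp": [0, 0, -0.025], "rotation": [0, 0, 0.0]},
    {"grip": 0.45, "dp": [0, 0, -0.038], "rotation": [0, 0, 0]},
    {"grip": 0.45, "dp": [0, 0, -0.04], "rotation": [0, 0, 0]},
    {"grip": 0.45, "dp": [0, 0, -0.03], "rotation": [0, 0, 0]}
  ]
}}

```text
time_s: 17.35
tool_pos: [0.6231, 0.0943, 0.1665]
tool_rot: [179.0, -0.5, -89.1]
force: [0.6, 0.0, 0.1]
grip_width: 0.0475
```

```bash
python3 m.py | grep 'wood 2'; python3 go.py .576 -.219 .165 -110
```

```text
wood 27 px [251. 181.] ctr [603.8 115.7] size [32.5 10.5] ang 1.2
wood 210 px [347. 189.] ctr [ 576.2 -219.8] size [79.3 43.7] ang 70.0
at [0.6263 0.0956 0.1731] [179.51  -0.42 -89.11] force [2.1 0.6 4.1] w 0.0478 t 17.4
n 9 total cur axes [0.3137 0.0551 0.0108] final axes [ 0.3129 -0.0603  0.0081] per row [ 0.0348 -0.0067  0.0009] turn [ 0.4 -0.5 20.9] per row [ 0.05 -0.06  2.32]
```

>>> {"op": "carry_out", "data": {
  "plan": [
    {"grip": 0.45, "dp": [0.036, 0.006, 0.001], "rotation": [0.4, -0.5, 3.5]},
    {"grip": 0.45, "dp": [0.037, 0.003, 0.001], "rotation": [0, 0, 3.5]},
    {"grip": 0.45, "dp": [0.037, 0.001, 0.001], "rotation": [0, 0, 3.5]},
    {"grip": 0.45, "dp": [0.037, -0.001, 0.001], "rotation": [0, 0, 3.5]},
    {"grip": 0.45, "dp": [0.037, -0.003, 0.001], "rotation": [0, 0, 3.5]},
    {"grip": 0.45, "dp": [0.037, -0.006, 0.001], "rotation": [0, 0, 3.5]},
    {"grip": 0.45, "dp": [0.036, -0.007, 0.001], "rotation": [0, 0, 0]},
    {"grip": 0.45, "dp": [0.034, -0.007, 0.001], "rotation": [0, 0, 0]}
  ]
}}

```text
time_s: 18.07
tool_pos: [0.592, -0.179, 0.1683]
tool_rot: [-179.3, 1.4, -109.2]
force: [0.4, 0.1, -0.3]
grip_width: 0.0477
```

>>> {"op": "carry_out", "data": {
  "plan": [
    {"grip": 0.45, "dp": [0.015, -0.003, 0.001], "rotation": [0, 0, 0]},
    {"grip": 0.45, "dp": [0.0, 0, 0.001], "rotation": [0, 0, 0]}
  ]
}}

```text
time_s: 18.23
tool_pos: [0.5879, -0.2043, 0.1648]
tool_rot: [-179.2, 1.3, -109.9]
force: [0.1, -0.3, -0.6]
grip_width: 0.0481
```

```bash
python3 go.py .577 -.2195 .11 -110
python3 - <<'E'
from h import *
# is stake 2 flush? top view
import m
m.blobs((m.H>5)&(m.H<25)&(m.S>90)&(m.V>60),0.016,25,'wood')
E
```

```text
at [ 0.5879 -0.2043  0.1648] [-179.25    1.27 -109.89] force [ 0.1 -0.3 -0.6] w 0.0481 t 18.23
n 2 total cur axes [0.0193 0.0058 0.0543] final axes [0.0181 0.0051 0.0548] per row [0.009  0.0025 0.0274] turn [-0.8  1.3  0.1] per row [-0.38  0.64  0.05]
wood 123 px [225. 141.] ctr [752.6 213.5] size [63.7 93.6] ang 90.1
wood 300 px [405. 158.] ctr [ 685.4 -425.2] size [ 23.9 185.3] ang 122.4
wood 37 px [279. 150.] ctr [710.9  18.9] size [22.1 17.7] ang 0.5
wood 211 px [261. 178.] ctr [608.5  82.5] size [43.1 77.1] ang 90.5
wood 108 px [341. 186.] ctr [ 583.  -195.2] size [32.1 46.8] ang 168.0
wood 37 px [235. 190.] ctr [564.8 173.7] size [21.7 17.4] ang 1.5
wood 89 px [401. 205.] ctr [ 515.1 -403.3] size [24.8 39.9] ang 177.9
wood 210 px [313. 223.] ctr [453.  -96.7] size [78.1 42.7] ang 72.6
wood 74 px [333. 242.] ctr [ 386.1 -165.4] size [49.7 18.3] ang 13.6
```

>>> {"op": "carry_out", "data": {
  "plan": [
    {"grip": 0.45, "dp": [0.018, 0.006, 0.01], "rotation": [-0.8, 1.3, 0]},
    {"grip": 0.45, "dp": [0, 0.001, 0.025], "rotation": [0, 0, 0]},
    {"grip": 0.45, "dp": [0, 0.002, 0.01], "rotation": [0, 0, 0]},
    {"grip": 0.45, "dp": [0, 0.001, 0], "rotation": [0, 0, 0]}
  ]
}}

```text
time_s: 18.62
tool_pos: [0.5738, -0.209, 0.1169]
tool_rot: [179.9, 0.1, -109.2]
force: [-0.3, -0.0, 0.4]
grip_width: 0.0478
```

```bash
python3 go.py .576 -.2195 .04 -110
python3 - <<'E'
from h import *
im,p=snap('wrist','w7')
h=cv2.cvtColor(im,cv2.COLOR_RGB2HSV).astype(int)
c=np.array([.576,-.2195]);a=np.radians(70);R=np.array([[np.cos(a),-np.sin(a)],[np.sin(a),np.cos(a)]])
q=np.array([[40,22],[-40,22],[-40,-22],[40,-22]])/1000@R.T+c
uv=proj(p,np.c_[q,[.016]*4]); print('expected corners',uv.round(0).tolist())
m=((h[...,0]>5)&(h[...,0]<25)&(h[...,1]>80)&(h[...,2]>60)).astype(np.uint8); m[243:]=0
n,l,st,cc=cv2.connectedComponentsWithStats(m); print([s.tolist() for s in st[1:] if s[4]>300])
E
```

```text
at [ 0.5738 -0.209   0.1169] [ 1.7988e+02  6.0000e-02 -1.0922e+02] force [-0.3 -0.   0.4] w 0.0478 t 18.62
n 3 total cur axes [ 0.0092 -0.0057  0.0769] final axes [ 0.0091 -0.0057  0.0769] per row [ 0.003  -0.0019  0.0256] turn [0.1 0.1 0.8] per row [0.04 0.02 0.26]
expected corners [[249.0, 231.0], [338.0, 232.0], [341.0, 184.0], [248.0, 183.0]]
[[379, 0, 133, 126, 5068], [486, 175, 45, 58, 1903], [248, 178, 92, 52, 3372]]
```

>>> {"op": "carry_out", "data": {
  "plan": [
    {"grip": 0.45, "dp": [0.01, -0.008, 0.025], "rotation": [0, 0, 0.8]},
    {"grip": 0.45, "dp": [0, 0.001, 0.027], "rotation": [0, 0, 0]},
    {"grip": 0.45, "dp": [0, 0.001, 0.015], "rotation": [0, 0, 0]},
    {"grip": 0.45, "dp": [0, 0, 0], "rotation": [0, 0, 0]}
  ]
}}

```text
time_s: 19.0
tool_pos: [0.5808, -0.2152, 0.0532]
tool_rot: [-179.7, 0.1, -109.5]
force: [-0.7, 0.6, -0.3]
grip_width: 0.0476
```

```bash
python3 go.py .580 -.221 .038 -110
```

```text
at [ 0.5808 -0.2152  0.0532] [-1.7970e+02  1.3000e-01 -1.0951e+02] force [-0.7  0.6 -0.3] w 0.0476 t 19.0
n 1 total cur axes [ 0.0058 -0.0011  0.0152] final axes [ 0.0057 -0.0012  0.0152] per row [ 0.0057 -0.0012  0.0152] turn [-0.3  0.1  0.5] per row [-0.3   0.13  0.49]
```

>>> {"op": "carry_out", "data": {
  "force": 10,
  "plan": [
    {"grip": 0.45, "dp": [0.006, 0.001, 0.015], "rotation": [-0.3, 0, 0.5]},
    {"grip": 0.45, "dp": [0, 0, 0.001], "rotation": [0, 0, 0]},
    {"grip": 1, "dp": [0, 0, 0.0], "rotation": [0, 0, 0]},
    {"grip": 1, "dp": [0, 0.0, 0], "rotation": [0, 0, 0]},
    {"grip": 1, "dp": [0, 0.0, 0], "rotation": [0, 0, 0]},
    {"grip": 1, "dp": [0, 0.0, 0], "rotation": [0, 0, 0]},
    {"grip": 1, "dp": [0, 0.0, 0], "rotation": [0, 0, 0]}
  ]
}}

```text
time_s: 19.58
tool_pos: [0.5819, -0.22, 0.0419]
tool_rot: [-179.6, 0.1, -109.9]
force: [-0.0, -0.3, -4.3]
grip_width: 0.0239
```

```bash
python3 go.py .549 .06 .038 -89
```

```text
at [ 0.5819 -0.22    0.0419] [-1.7959e+02  1.2000e-01 -1.0985e+02] force [-0.  -0.3 -4.3] w 0.0239 t 19.58
n 8 total cur axes [-0.2522  0.1261  0.0035] final axes [-0.2805  0.028   0.0039] per row [-0.0351  0.0035  0.0005] turn [ -0.4   0.  -20.9] per row [-0.05  0.   -2.61]
```

>>> {"op": "carry_out", "data": {
  "plan": [
    {"grip": 1, "dp": [0, 0, 0.005], "rotation": [-0.4, 0, 0]},
    {"grip": 1, "dp": [-0.014, 0.007, 0.002], "rotation": [0, 0, -3.5]},
    {"grip": 1, "dp": [-0.016, 0.007, 0.001], "rotation": [0, 0, -3.5]},
    {"grip": 1, "dp": [-0.017, 0.005, 0.001], "rotation": [0, 0, -3.5]},
    {"grip": 1, "dp": [-0.018, 0.005, 0.001], "rotation": [0, 0, -3.5]},
    {"grip": 1, "dp": [-0.018, 0.004, 0.001], "rotation": [0, 0, -3.5]},
    {"grip": 1, "dp": [-0.018, 0.002, 0.001], "rotation": [0, 0, -3]},
    {"grip": 1, "dp": [-0.018, 0.002, 0.001], "rotation": [0, 0, 0]}
  ]
}}

```text
time_s: 20.25
tool_pos: [0.58, -0.1169, 0.0402]
tool_rot: [-178.5, -1.6, -89.3]
force: [0.8, -5.0, 5.4]
grip_width: 0.024
```

```bash
python3 go.py .549 .06 .038 -89
```

```text
at [ 0.58   -0.1169  0.0402] [-178.46   -1.62  -89.33] force [ 0.8 -5.   5.4] w 0.024 t 20.25
n 5 total cur axes [-0.1773  0.0289 -0.0036] final axes [-0.1774  0.0279  0.0022] per row [-0.0355  0.0056  0.0004] turn [-1.5 -1.6 -0.3] per row [-0.31 -0.32 -0.06]
```

>>> {"op": "carry_out", "data": {
  "plan": [
    {"grip": 1, "dp": [-0.016, 0.008, 0.0], "rotation": [-0.5, -0.5, 0]},
    {"grip": 1, "dp": [-0.018, 0.008, 0.0], "rotation": [-0.5, -0.5, 0]},
    {"grip": 1, "dp": [-0.018, 0.006, 0.0], "rotation": [-0.5, -0.5, 0]},
    {"grip": 1, "dp": [-0.018, 0.005, 0.0], "rotation": [0, -0.3, 0]},
    {"grip": 1, "dp": [-0.018, 0.003, 0.0], "rotation": [0, -0.3, 0]},
    {"grip": 1, "dp": [-0.018, 0.003, 0.0], "rotation": [0, -0.3, 0]},
    {"grip": 1, "dp": [-0.016, 0.002, 0.0], "rotation": [0, -0.2, 0]},
    {"grip": 1, "dp": [-0.005, 0.001, 0.0], "rotation": [0, -0.2, 0]}
  ]
}}

```text
time_s: 20.92
tool_pos: [0.5369, 0.0207, 0.0395]
tool_rot: [179.8, 1.2, -89.0]
force: [0.8, -2.1, -0.0]
grip_width: 0.0242
```

```bash
python3 go.py .549 .06 .038 -89; python3 m.py|grep 'wood 2'
```

```text
at [0.5369 0.0207 0.0395] [179.78   1.22 -89.04] force [ 0.8 -2.1 -0. ] w 0.0242 t 20.92
n 2 total cur axes [-0.0391 -0.0128  0.0023] final axes [-0.0391 -0.0128  0.0015] per row [-0.0196 -0.0064  0.0008] turn [ 0.2  1.2 -0. ] per row [ 0.11  0.61 -0.02]
```

>>> {"op": "carry_out", "data": {
  "plan": [
    {"grip": 1, "dp": [-0.01, -0.004, 0.0], "rotation": [0.1, 0.5, 0]},
    {"grip": 1, "dp": [-0.011, -0.003, 0.0], "rotation": [0, 0.3, 0]},
    {"grip": 1, "dp": [-0.011, -0.002, 0.0], "rotation": [0, 0, 0]},
    {"grip": 1, "dp": [-0.01, 0, 0.0], "rotation": [0, 0, 0]},
    {"grip": 1, "dp": [-0.005, 0, 0.0], "rotation": [0, 0, 0]}
  ]
}}

```text
time_s: 21.38
tool_pos: [0.5427, 0.0639, 0.0389]
tool_rot: [179.5, 0.1, -89.4]
force: [-0.5, -3.4, 1.7]
grip_width: 0.0239
```

```bash
python3 go.py .549 .083 .038 -89
python3 - <<'E'
from h import *
im,p=snap('wrist','w8')
E
```

```text
at [0.5427 0.0639 0.0389] [ 1.795e+02  7.000e-02 -8.935e+01] force [-0.5 -3.4  1.7] w 0.0239 t 21.38
n 1 total cur axes [-0.019  -0.0065  0.0009] final axes [-0.019  -0.0066  0.0009] per row [-0.019  -0.0066  0.0009] turn [ 0.5  0.1 -0.3] per row [ 0.5   0.07 -0.35]
```

View pics/w8.png

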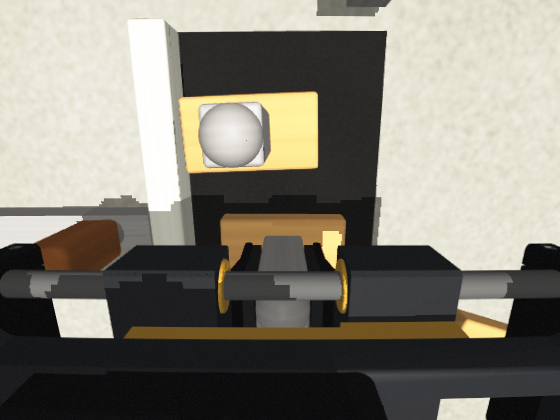

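Stake 2 looks flush against the bar and stake 1 is square, so I'll push it home.

>>> {"op": "carry_out", "data": {
  "plan": [
    {"grip": 1, "dp": [-0.005, 0, 0.001], "rotation": [0.3, 0, -0.3]},
    {"grip": 1, "dp": [-0.005, 0, 0.001], "rotation": [0, 0, 0]},
    {"grip": 1, "dp": [-0.005, 0, 0.0], "rotation": [0, 0, 0]},
    {"grip": 1, "dp": [-0.004, 0, 0.0], "rotation": [0, 0, 0]},
    {"grip": 1, "dp": [-0.004, 0, 0.0], "rotation": [0, 0, 0]},
    {"grip": 1, "dp": [-0.004, 0, 0.0], "rotation": [0, 0, 0]}
  ]
}}

```text
time_s: 21.93
tool_pos: [0.5434, 0.0837, 0.0389]
tool_rot: [179.8, -0.5, -89.4]
force: [1.1, -10.2, 8.1]
grip_width: 0.0241
```

>>> {"op": "carry_out", "data": {
  "plan": [
    {"grip": 1, "dp": [-0.004, 0, 0.0], "rotation": [0, 0, 0.0]},
    {"grip": 1, "dp": [-0.004, 0, 0.0], "rotation": [0, 0, 0]},
    {"grip": 1, "dp": [-0.004, 0, 0.0], "rotation": [0, 0, 0]}
  ]
}}

```text
time_s: 22.18
tool_pos: [0.5437, 0.0844, 0.0395]
tool_rot: [179.6, -1.5, -89.6]
force: [-1.5, -10.4, 6.4]
grip_width: 0.024
```

```bash
python3 go.py .549 .083 .038 -89
```

```text
at [0.5437 0.0844 0.0395] [179.65  -1.47 -89.6 ] force [ -1.5 -10.4   6.4] w 0.024 t 22.18
n 1 total cur axes [ 0.0014 -0.0053  0.0015] final axes [ 0.0015 -0.0053  0.0015] per row [ 0.0015 -0.0053  0.0015] turn [ 0.4 -1.5 -0.6] per row [ 0.36 -1.47 -0.61]
```

>>> {"op": "carry_out", "data": {
  "plan": [
    {"grip": 1, "dp": [0, 0, 0.0], "rotation": [0, -0.5, 0.0]},
    {"grip": 0.45, "dp": [0, 0, 0.0], "rotation": [0, 0, 0.0]},
    {"grip": 0.45, "dp": [0, 0, 0.0], "rotation": [0, 0, 0.0]},
    {"grip": 0.45, "dp": [0.0, 0, 0.0], "rotation": [0, 0, 0.0]},
    {"grip": 0.45, "dp": [0, 0, -0.025], "rotation": [0, 0, 0.0]},
    {"grip": 0.45, "dp": [0, 0, -0.038], "rotation": [0, 0, 0]},
    {"grip": 0.45, "dp": [0, 0, -0.04], "rotation": [0, 0, 0]},
    {"grip": 0.45, "dp": [0, 0, -0.03], "rotation": [0, 0, 0]}
  ]
}}

```text
time_s: 22.85
tool_pos: [0.5363, 0.0934, 0.1668]
tool_rot: [178.4, -0.4, -89.2]
force: [1.2, -0.6, 0.1]
grip_width: 0.0472
```

```bash
python3 m.py | grep 'wood'; python3 go.py .454 -.097 .165 -108
```

```text
wood 61 px [217. 141.] ctr [747.8 243.9] size [78.2 26.3] ang 34.8
wood 378 px [400. 161.] ctr [ 677.4 -412.2] size [ 24.4 219.1] ang 122.0
wood 41 px [279. 150.] ctr [712.1  20.7] size [22.2 21.2] ang 0.5
wood 88 px [401. 205.] ctr [ 515.9 -404.2] size [24.9 40. ] ang 177.9
wood 218 px [312. 223.] ctr [454.2 -96.9] size [78.2 43. ] ang 71.8
wood 74 px [333. 242.] ctr [ 384.9 -165.5] size [50.8 16.3] ang 17.9
at [0.5398 0.0946 0.1727] [178.96  -0.39 -89.19] force [2.8 0.1 2.6] w 0.0477 t 22.9
n 6 total cur axes [0.1903 0.0883 0.0106] final axes [0.2088 0.0223 0.0077] per row [0.0348 0.0037 0.0013] turn [ 1.  -0.6 18.8] per row [ 0.16 -0.09  3.13]
```

>>> {"op": "carry_out", "data": {
  "plan": [
    {"grip": 0.45, "dp": [0.032, 0.014, 0.001], "rotation": [1, -0.5, 4]},
    {"grip": 0.45, "dp": [0.034, 0.012, 0.001], "rotation": [0, 0, 4]},
    {"grip": 0.45, "dp": [0.035, 0.01, 0.001], "rotation": [0, 0, 4]},
    {"grip": 0.45, "dp": [0.035, 0.007, 0.001], "rotation": [0, 0, 4]},
    {"grip": 0.45, "dp": [0.035, 0.004, 0.001], "rotation": [0, 0, 2.5]},
    {"grip": 0.45, "dp": [0.03, 0.003, 0.001], "rotation": [0, 0, 0]},
    {"grip": 0.45, "dp": [0.01, 0.001, 0.001], "rotation": [0, 0, 0]},
    {"grip": 0.45, "dp": [0, 0, 0.001], "rotation": [0, 0, 0]}
  ]
}}

```text
time_s: 23.57
tool_pos: [0.4574, -0.0998, 0.1659]
tool_rot: [-179.4, 1.0, -107.5]
force: [0.7, 0.6, 0.0]
grip_width: 0.0479
```

```bash
python3 m.py | grep 'wood'; python3 go.py .457 -.098 .11 -108
```

```text
wood 122 px [225. 141.] ctr [753.9 214.1] size [63.8 93.7] ang 90.1
wood 379 px [400. 161.] ctr [ 677.4 -412.2] size [ 24.4 219.1] ang 122.0
wood 36 px [279. 150.] ctr [712.1  19. ] size [22.2 17.7] ang 0.6
wood 217 px [261. 178.] ctr [609.5  82.7] size [43.2 77.2] ang 90.4
wood 36 px [234. 190.] ctr [567.5 174.1] size [18.2 17.5] ang 1.5
wood 227 px [261. 199.] ctr [538.1  83. ] size [42.5 79.6] ang 90.5
wood 88 px [401. 205.] ctr [ 515.9 -404.2] size [24.9 40. ] ang 177.9
wood 32 px [303. 222.] ctr [455.2 -64.1] size [15.2 26.4] ang 161.9
at [ 0.4576 -0.0987  0.1656] [-179.42    1.01 -107.46] force [-0.6 -0.6  0.7] w 0.048 t 23.62
n 2 total cur axes [0.0005 0.0014 0.0556] final axes [-0.0005  0.0008  0.0556] per row [-0.0002  0.0004  0.0278] turn [-0.6  1.   0.5] per row [-0.29  0.5   0.27]
```

>>> {"op": "carry_out", "data": {
  "plan": [
    {"grip": 0.45, "dp": [0, 0.001, 0.02], "rotation": [-0.6, 1, 0.5]},
    {"grip": 0.45, "dp": [0, 0.002, 0.025], "rotation": [0, 0, 0]},
    {"grip": 0.45, "dp": [0, 0.001, 0.005], "rotation": [0, 0, 0]},
    {"grip": 0.45, "dp": [0, 0, 0], "rotation": [0, 0, 0]}
  ]
}}

```text
time_s: 23.95
tool_pos: [0.4587, -0.089, 0.1155]
tool_rot: [-179.8, 0.3, -107.4]
force: [-0.6, 0.6, 1.8]
grip_width: 0.048
```

```bash
python3 go.py .457 -.098 .04 -108
python3 - <<'E'
from h import *
im,p=snap('wrist','w9')
h=cv2.cvtColor(im,cv2.COLOR_RGB2HSV).astype(int)
c=np.array([.454,-.097]);a=np.radians(72);R=np.array([[np.cos(a),-np.sin(a)],[np.sin(a),np.cos(a)]])
q=np.array([[40,22],[-40,22],[-40,-22],[40,-22]])/1000@R.T+c
uv=proj(p,np.c_[q,[.016]*4]); print('expected corners',uv.round(0).tolist())
m=((h[...,0]>5)&(h[...,0]<25)&(h[...,1]>80)&(h[...,2]>60)).astype(np.uint8); m[243:]=0
n,l,st,cc=cv2.connectedComponentsWithStats(m); print([s.tolist() for s in st[1:] if s[4]>300])
E
```

```text
at [ 0.4587 -0.089   0.1155] [-179.78    0.25 -107.41] force [-0.6  0.6  1.8] w 0.048 t 23.95
n 3 total cur axes [ 0.0094 -0.0008  0.0754] final axes [ 0.0091 -0.0012  0.0755] per row [ 0.003  -0.0004  0.0252] turn [-0.2  0.3  0.6] per row [-0.07  0.08  0.2 ]
expected corners [[249.0, 240.0], [338.0, 241.0], [341.0, 193.0], [248.0, 192.0]]
[[0, 60, 92, 87, 3359], [21, 148, 107, 75, 2326], [247, 189, 92, 50, 2538]]
```

>>> {"op": "carry_out", "data": {
  "plan": [
    {"grip": 0.45, "dp": [0.009, 0, 0.025], "rotation": [-0.2, 0.2, 0.6]},
    {"grip": 0.45, "dp": [0, 0.001, 0.027], "rotation": [0, 0, 0]},
    {"grip": 0.45, "dp": [0, 0.001, 0.014], "rotation": [0, 0, 0]},
    {"grip": 0.45, "dp": [0, 0, 0], "rotation": [0, 0, 0]}
  ]
}}

```text
time_s: 24.33
tool_pos: [0.4612, -0.0937, 0.0536]
tool_rot: [-179.4, 0.2, -107.7]
force: [-0.3, -0.6, 0.7]
grip_width: 0.0479
```

```bash
python3 go.py .457 -.098 .037 -108
```

```text
at [ 0.4612 -0.0937  0.0536] [-1.7937e+02  1.7000e-01 -1.0765e+02] force [-0.3 -0.6  0.7] w 0.0479 t 24.33
n 1 total cur axes [0.0054 0.0029 0.0165] final axes [0.0054 0.0027 0.0166] per row [0.0054 0.0027 0.0166] turn [-0.6  0.2  0.3] per row [-0.63  0.18  0.35]
```

>>> {"op": "carry_out", "data": {
  "force": 10,
  "plan": [
    {"grip": 0.45, "dp": [0.005, 0.003, 0.016], "rotation": [-0.6, 0.2, 0.3]},
    {"grip": 0.45, "dp": [0, 0, 0.001], "rotation": [0, 0, 0]},
    {"grip": 1, "dp": [0, 0, 0.0], "rotation": [0, 0, 0]},
    {"grip": 1, "dp": [0, 0.0, 0.001], "rotation": [0, 0, 0]},
    {"grip": 1, "dp": [0, 0.0, 0.001], "rotation": [0, 0, 0]},
    {"grip": 1, "dp": [0, 0.0, 0.002], "rotation": [0, 0, 0]},
    {"grip": 1, "dp": [0, 0.0, 0.002], "rotation": [0, 0, 0]}
  ]
}}

```text
time_s: 24.92
tool_pos: [0.4649, -0.0979, 0.0396]
tool_rot: [-179.2, -0.1, -107.7]
force: [-4.0, -0.8, 13.3]
grip_width: 0.0243
```

```bash
python3 go.py .489 .06 .038 -89
```

```text
at [ 0.4649 -0.0979  0.0396] [-1.7920e+02 -9.0000e-02 -1.0773e+02] force [-4.  -0.8 13.3] w 0.0243 t 24.92
n 5 total cur axes [-0.1577  0.0251  0.001 ] final axes [-0.1574 -0.0269  0.0016] per row [-0.0315 -0.0054  0.0003] turn [ -0.8  -0.2 -18.7] per row [-0.16 -0.04 -3.75]
```

>>> {"op": "carry_out", "data": {
  "plan": [
    {"grip": 1, "dp": [-0.012, 0.002, -0.001], "rotation": [-0.5, 0, -3.2]},
    {"grip": 1, "dp": [-0.016, 0.001, 0], "rotation": [0, 0, -3.2]},
    {"grip": 1, "dp": [-0.016, 0, 0.001], "rotation": [0, 0, -3.2]},
    {"grip": 1, "dp": [-0.016, -0.001, 0.001], "rotation": [0, -0.3, -3.2]},
    {"grip": 1, "dp": [-0.016, -0.002, 0.001], "rotation": [0, -0.3, -3.2]},
    {"grip": 1, "dp": [-0.016, -0.003, 0.001], "rotation": [0, -0.3, -2.5]},
    {"grip": 1, "dp": [-0.016, -0.003, 0], "rotation": [0, -0.3, 0]},
    {"grip": 1, "dp": [-0.01, -0.001, 0], "rotation": [0, -0.3, 0]}
  ]
}}

```text
time_s: 25.58
tool_pos: [0.4897, 0.0178, 0.0398]
tool_rot: [-179.3, 0.6, -88.0]
force: [1.0, -2.0, -0.8]
grip_width: 0.0239
```

```bash
python3 go.py .493 .06 .038 -89
```

```text
at [0.4897 0.0178 0.0398] [-179.28    0.57  -87.97] force [ 1.  -2.  -0.8] w 0.0239 t 25.58
n 2 total cur axes [-0.042  -0.0047  0.0023] final axes [-0.0421 -0.004   0.0018] per row [-0.0211 -0.002   0.0009] turn [-0.7  0.6  1. ] per row [-0.36  0.29  0.51]
```

>>> {"op": "carry_out", "data": {
  "plan": [
    {"grip": 1, "dp": [-0.01, 0, 0.001], "rotation": [-0.5, 0.3, 0.6]},
    {"grip": 1, "dp": [-0.011, 0, 0.001], "rotation": [0, 0, 0.4]},
    {"grip": 1, "dp": [-0.011, 0, 0.0], "rotation": [0, 0, 0]},
    {"grip": 1, "dp": [-0.01, 0, 0.0], "rotation": [0, 0, 0]},
    {"grip": 1, "dp": [-0.004, 0, 0.0], "rotation": [0, 0, 0]}
  ]
}}

```text
time_s: 26.0
tool_pos: [0.49, 0.067, 0.0395]
tool_rot: [-179.6, -0.1, -88.5]
force: [0.3, -2.0, 1.0]
grip_width: 0.024
```

```bash
python3 go.py .493 .083 .038 -89; python3 m.py|grep -E 'wood (1|2)'
python3 - <<'E'
from h import *
im,p=snap('wrist','w10')
E
```

```text
at [0.49   0.067  0.0395] [-1.7961e+02 -5.0000e-02 -8.8450e+01] force [ 0.3 -2.   1. ] w 0.024 t 26.0
n 1 total cur axes [-0.0159 -0.0035  0.0015] final axes [-0.0159 -0.0033  0.0015] per row [-0.0159 -0.0033  0.0015] turn [-0.4 -0.1  0.5] per row [-0.39 -0.05  0.55]
wood 122 px [225. 141.] ctr [753.9 214. ] size [63.8 93.8] ang 90.1
```

View pics/w10.png

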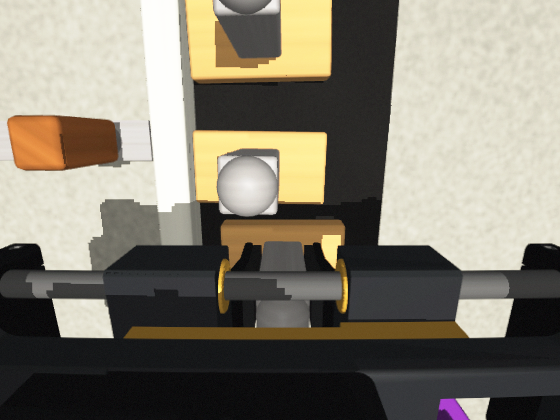

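Stakes 1 and 2 are flush. Stake 3 is clear of its neighbour with about 20 px to go.

>>> {"op": "carry_out", "data": {
  "plan": [
    {"grip": 1, "dp": [-0.005, 0, 0.001], "rotation": [-0.3, 0, 0.4]},
    {"grip": 1, "dp": [-0.005, 0, 0.001], "rotation": [0, 0, 0]},
    {"grip": 1, "dp": [-0.005, 0, 0.0], "rotation": [0, 0, 0]},
    {"grip": 1, "dp": [-0.004, 0, 0.0], "rotation": [0, 0, 0]},
    {"grip": 1, "dp": [-0.004, 0, 0.0], "rotation": [0, 0, 0]},
    {"grip": 1, "dp": [-0.004, 0, 0.0], "rotation": [0, 0, 0]}
  ]
}}

```text
time_s: 26.6
tool_pos: [0.4916, 0.0831, 0.0399]
tool_rot: [-179.9, -0.9, -89.3]
force: [-0.6, -10.6, 7.0]
grip_width: 0.024
```

>>> {"op": "carry_out", "data": {
  "plan": [
    {"grip": 1, "dp": [-0.004, 0, 0.0], "rotation": [0, 0, 0.0]},
    {"grip": 1, "dp": [-0.004, 0, 0.0], "rotation": [0, 0, 0]}
  ]
}}

```text
time_s: 26.77
tool_pos: [0.4917, 0.0835, 0.0404]
tool_rot: [180.0, -1.6, -89.5]
force: [-2.1, -10.6, 5.6]
grip_width: 0.0242
```

```bash
python3 go.py .49 .083 .038 -89
```

```text
at [0.4917 0.0835 0.0404] [179.99  -1.57 -89.46] force [ -2.1 -10.6   5.6] w 0.0242 t 26.77
n 1 total cur axes [0.0005 0.0017 0.0024] final axes [0.0005 0.0017 0.0024] per row [0.0005 0.0017 0.0024] turn [ 0.  -1.6 -0.5] per row [ 0.01 -1.57 -0.46]
```

>>> {"op": "carry_out", "data": {
  "plan": [
    {"grip": 1, "dp": [0, 0, 0.0], "rotation": [0, -0.5, 0.0]},
    {"grip": 0.45, "dp": [0, 0, 0.0], "rotation": [0, 0, 0.0]},
    {"grip": 0.45, "dp": [0, 0, 0.0], "rotation": [0, 0, 0.0]},
    {"grip": 0.45, "dp": [0.0, 0, 0.0], "rotation": [0, 0, 0.0]},
    {"grip": 0.45, "dp": [0, 0, -0.025], "rotation": [0, 0, 0.0]},
    {"grip": 0.45, "dp": [0, 0, -0.038], "rotation": [0, 0, 0]},
    {"grip": 0.45, "dp": [0, 0, -0.04], "rotation": [0, 0, 0]},
    {"grip": 0.45, "dp": [0, 0, -0.03], "rotation": [0, 0, 0]}
  ]
}}

```text
time_s: 27.43
tool_pos: [0.4853, 0.0909, 0.1699]
tool_rot: [179.0, -0.6, -89.2]
force: [0.7, -0.3, -0.7]
grip_width: 0.0476
```

```bash
python3 go.py .697 .019 .17 1
python3 - <<'E'
from h import *
o=env.get_obs(); print(o['qpos'])
P=o['tool_pos'];n=13;s=(np.array([.697,.019])-P[:2])/n
for i in range(n):
    a=np.radians(-89+7*i); print(np.round([np.cos(a)*s[0]+np.sin(a)*s[1],np.sin(a)*s[0]-np.cos(a)*s[1]],3).tolist())
E
```

```text
at [0.4853 0.0909 0.1699] [179.01  -0.63 -89.16] force [ 0.7 -0.3 -0.7] w 0.0476 t 27.43
n 14 total cur axes [ 0.075  -0.2106 -0.0029] final axes [ 2.104e-01  7.550e-02 -1.000e-04] per row [ 0.015   0.0054 -0.    ] turn [  1.3   0.3 -90.2] per row [ 0.09  0.02 -6.44]
[  23.18321832    4.29368669  -38.39563998  106.83388598    3.20593093
   70.9389689  -105.39994609]
[0.006, -0.016]
[0.008, -0.015]
[0.01, -0.014]
[0.011, -0.013]
[0.013, -0.012]
[0.014, -0.01]
[0.015, -0.008]
[0.016, -0.006]
[0.017, -0.004]
[0.017, -0.002]
[0.017, -0.0]
[0.017, 0.002]
[0.017, 0.004]
```

>>> {"op": "carry_out", "data": {
  "plan": [
    {"grip": 0.45, "dp": [0.006, -0.016, 0.0], "rotation": [1, 0, -7]},
    {"grip": 0.45, "dp": [0.008, -0.015, 0.0], "rotation": [0, 0, -7]},
    {"grip": 0.45, "dp": [0.01, -0.014, 0.0], "rotation": [0, 0, -7]},
    {"grip": 0.45, "dp": [0.011, -0.013, 0.0], "rotation": [0, 0, -7]},
    {"grip": 0.45, "dp": [0.013, -0.012, 0.0], "rotation": [0, 0, -7]},
    {"grip": 0.45, "dp": [0.014, -0.01, 0.0], "rotation": [0, 0, -7]},
    {"grip": 0.45, "dp": [0.015, -0.008, 0.0], "rotation": [0, 0, -7]},
    {"grip": 0.45, "dp": [0.016, -0.006, 0.0], "rotation": [0, 0, -7]}
  ]
}}

```text
time_s: 28.1
tool_pos: [0.6247, 0.0599, 0.1853]
tool_rot: [-179.4, -1.2, -31.7]
force: [0.9, -0.3, 0.2]
grip_width: 0.0479
```

>>> {"op": "carry_out", "data": {
  "plan": [
    {"grip": 0.45, "dp": [0.017, -0.004, 0.0], "rotation": [0, 0, -7]},
    {"grip": 0.45, "dp": [0.017, -0.002, 0.0], "rotation": [0, 0, -7]},
    {"grip": 0.45, "dp": [0.017, 0, 0.0], "rotation": [0, 0, -7]},
    {"grip": 0.45, "dp": [0.017, 0.002, 0.0], "rotation": [0, 0, -7]},
    {"grip": 0.45, "dp": [0.017, 0.004, 0.0], "rotation": [0, 0, -6]},
    {"grip": 0.45, "dp": [0, 0, 0.0], "rotation": [0, 0, 0]}
  ]
}}

```text
time_s: 28.6
tool_pos: [0.7139, 0.039, 0.1866]
tool_rot: [-179.6, -1.5, 3.4]
force: [-1.0, -1.4, 1.1]
grip_width: 0.048
```

```bash
python3 go.py .697 .019 .1 1; python3 kn.py; python3 m.py|grep -E 'wood'
```

```text
at [0.7139 0.039  0.1866] [-179.59   -1.51    3.44] force [-1.  -1.4  1.1] w 0.048 t 28.6
n 3 total cur axes [-0.0204  0.0196  0.0859] final axes [-0.0173  0.0197  0.0866] per row [-0.0058  0.0066  0.0289] turn [-0.4 -1.5  2.4] per row [-0.15 -0.5   0.82]
[360   0  35  73 559] ctr@.06 [[0.7953 0.2031 0.06  ]] bbox@.08 [[0.7671, 0.216], [0.7948, 0.2183], [0.7731, 0.1626], [0.8022, 0.1647]]
[297  17  73  67 234] ctr@.06 [[0.7427 0.1713 0.06  ]] bbox@.08 [[0.7186, 0.2003], [0.7764, 0.2045], [0.722, 0.1507], [0.7824, 0.1547]]
[  77   33   50   39 1379] ctr@.06 [[0.554  0.1702 0.06  ]] bbox@.08 [[0.5456, 0.1793], [0.5854, 0.1811], [0.5432, 0.1502], [0.584, 0.1521]]
[248 211  23  33 564] ctr@.06 [[0.6953 0.0212 0.06  ]] bbox@.08 [[0.6854, 0.0413], [0.7061, 0.0424], [0.6863, 0.0098], [0.7076, 0.0109]]
wood 126 px [225. 141.] ctr [753.9 214. ] size [63.8 93.8] ang 90.1
wood 380 px [400. 161.] ctr [ 677.4 -412.2] size [ 24.4 219.1] ang 122.0
wood 218 px [261. 179.] ctr [610.9  82.6] size [46.7 76.9] ang 91.2
wood 44 px [235. 190.] ctr [564.  172.4] size [25.  21.2] ang 0.4
wood 215 px [261. 199.] ctr [538.1  81.4] size [42.5 76.5] ang 90.5
wood 88 px [401. 205.] ctr [ 515.8 -404.2] size [24.9 39.9] ang 177.9
wood 212 px [261. 215.] ctr [481.8  80.5] size [42. 76.] ang 90.5
```

>>> {"op": "carry_out", "data": {
  "plan": [
    {"grip": 0.45, "dp": [-0.018, 0.018, 0.01], "rotation": [-0.4, -1.5, 2.4]},
    {"grip": 0.45, "dp": [0, 0.001, 0.03], "rotation": [0, 0, 0]},
    {"grip": 0.45, "dp": [0, 0, 0.03], "rotation": [0, 0, 0]},
    {"grip": 0.45, "dp": [0, 0, 0.01], "rotation": [0, 0, 0]},
    {"grip": 0.45, "dp": [0, 0, 0.0], "rotation": [0, 0, 0]}
  ]
}}

```text
time_s: 29.12
tool_pos: [0.6911, 0.0282, 0.1079]
tool_rot: [-179.7, -0.0, 0.5]
force: [0.2, 0.7, 1.0]
grip_width: 0.0475
```

```bash
python3 go.py .696 .02 .05 1; python3 kn.py
```

```text
at [0.6911 0.0282 0.1079] [-1.7975e+02 -4.0000e-02  5.1000e-01] force [0.2 0.7 1. ] w 0.0475 t 29.12
n 2 total cur axes [0.0048 0.0085 0.0579] final axes [0.0047 0.0082 0.0579] per row [0.0024 0.0041 0.029 ] turn [-0.3 -0.  -0.5] per row [-0.13 -0.02 -0.25]
[  25    0   79   46 2728] ctr@.06 [[0.5552 0.1677 0.06  ]] bbox@.08 [[0.5455, 0.1724], [0.591, 0.1712], [0.5415, 0.1485], [0.5883, 0.1476]]
[ 329    0  125   48 1386] ctr@.06 [[0.7617 0.1645 0.06  ]] bbox@.08 [[0.7154, 0.1709], [0.7849, 0.1725], [0.7164, 0.1465], [0.788, 0.148]]
[274 223  32  22 619] ctr@.06 [[0.6955 0.0293 0.06  ]] bbox@.08 [[0.6854, 0.0433], [0.706, 0.0435], [0.6854, 0.0283], [0.7064, 0.0284]]
```

>>> {"op": "carry_out", "data": {
  "plan": [
    {"grip": 0.45, "dp": [0.005, 0.006, 0.025], "rotation": [-0.3, 0, -0.5]},
    {"grip": 0.45, "dp": [0, 0.0, 0.025], "rotation": [0, 0, 0]},
    {"grip": 0.45, "dp": [0, 0.001, 0.006], "rotation": [0, 0, 0]},
    {"grip": 0.45, "dp": [0, 0, 0.0], "rotation": [0, 0, 0]}
  ]
}}

```text
time_s: 29.5
tool_pos: [0.7005, 0.0247, 0.0606]
tool_rot: [-180.0, -0.7, 1.0]
force: [0.5, -0.3, -0.1]
grip_width: 0.0477
```

>>> {"op": "carry_out", "data": {
  "force": 25,
  "plan": [
    {"grip": 1, "dp": [0, 0, 0.001], "rotation": [0, 0, 0]},
    {"grip": 1, "dp": [0, 0, 0.001], "rotation": [0, 0, 0]},
    {"grip": 1, "dp": [0, 0, 0.001], "rotation": [0, 0, 0]},
    {"grip": 1, "dp": [0, 0, 0.001], "rotation": [0, 0, 0]},
    {"grip": 1, "dp": [0, 0, 0], "rotation": [0, 0, 0]},
    {"grip": 1, "dp": [0, 0, 0], "rotation": [0, 0, 0]}
  ]
}}

```text
time_s: 30.0
tool_pos: [0.6999, 0.0262, 0.0628]
tool_rot: [180.0, -0.7, 1.0]
force: [2.3, 0.9, -3.7]
grip_width: 0.0217
```

```bash
python3 go.py .469 .018 .05 1; python3 -c "
from h import *
print(env.get_obs()['qpos'])"
```

```text
at [0.6999 0.0262 0.0628] [179.97  -0.72   1.03] force [ 2.3  0.9 -3.7] w 0.0217 t 30.0
n 7 total cur axes [-0.2312  0.004   0.0099] final axes [-0.2311  0.0041  0.0128] per row [-0.033   0.0006  0.0018] turn [ 0.  -0.7  0. ] per row [ 0.  -0.1  0. ]
[ 24.7554552   36.60527703 -41.54801535  84.62136365  25.47528277
  67.67457787 -19.5984326 ]
```

>>> {"op": "carry_out", "data": {
  "plan": [
    {"grip": 1, "dp": [-0.01, 0, 0.001], "rotation": [0, -0.3, 0]},
    {"grip": 1, "dp": [-0.015, 0, 0.001], "rotation": [0, -0.3, 0]},
    {"grip": 1, "dp": [-0.02, 0, 0.001], "rotation": [0, 0, 0]},
    {"grip": 1, "dp": [-0.02, 0, 0.001], "rotation": [0, 0, 0]},
    {"grip": 1, "dp": [-0.02, 0, 0.001], "rotation": [0, 0, 0]},
    {"grip": 1, "dp": [-0.02, 0, 0.001], "rotation": [0, 0, 0]},
    {"grip": 1, "dp": [-0.02, 0, 0.001], "rotation": [0, 0, 0]},
    {"grip": 1, "dp": [-0.02, 0, 0.001], "rotation": [0, 0, 0]}
  ]
}}

```text
time_s: 30.67
tool_pos: [0.5881, 0.0244, 0.0622]
tool_rot: [-179.5, -4.7, 0.8]
force: [8.5, 0.1, 0.5]
grip_width: 0.0225
```

```bash
python3 go.py .469 .022 .06 1
```

```text
at [0.5881 0.0244 0.0622] [-179.51   -4.72    0.82] force [8.5 0.1 0.5] w 0.0225 t 30.67
n 4 total cur axes [-0.1189  0.0006 -0.0076] final axes [-0.1191  0.0003  0.0022] per row [-0.0298  0.0001  0.0006] turn [-0.5 -4.7 -0.2] per row [-0.12 -1.18 -0.04]
```

>>> {"op": "carry_out", "data": {
  "plan": [
    {"grip": 1, "dp": [-0.014, 0, 0.0], "rotation": [0, -1.5, 0]},
    {"grip": 1, "dp": [-0.014, 0, 0.0], "rotation": [0, -1.5, 0]},
    {"grip": 1, "dp": [-0.014, 0, 0.001], "rotation": [0, -1.5, 0]},
    {"grip": 1, "dp": [-0.014, 0, 0.001], "rotation": [0, -1, 0]},
    {"grip": 1, "dp": [-0.014, 0, 0.001], "rotation": [0, -1, 0]},
    {"grip": 1, "dp": [-0.012, 0, 0.001], "rotation": [0, -1, 0]},
    {"grip": 1, "dp": [-0.012, 0, 0.001], "rotation": [0, -1, 0]}
  ]
}}

```text
time_s: 31.25
tool_pos: [0.516, 0.0231, 0.063]
tool_rot: [-179.4, 0.5, 0.9]
force: [7.7, -0.0, -7.9]
grip_width: 0.0217
```

```bash
python3 go.py .469 .022 .06 1
```

```text
at [0.516  0.0231 0.063 ] [-179.39    0.53    0.95] force [ 7.7 -0.  -7.9] w 0.0217 t 31.25
n 2 total cur axes [-0.047   0.0003  0.0034] final axes [-0.047   0.0002  0.003 ] per row [-0.0235  0.0001  0.0015] turn [-0.6  0.5 -0.1] per row [-0.31  0.26 -0.03]
```

>>> {"op": "carry_out", "data": {
  "plan": [
    {"grip": 1, "dp": [-0.01, 0, 0.002], "rotation": [0, 0, 0]},
    {"grip": 1, "dp": [-0.01, 0, 0.002], "rotation": [0, 0, 0]},
    {"grip": 1, "dp": [-0.009, 0, 0.001], "rotation": [0, -0.3, 0]},
    {"grip": 1, "dp": [-0.008, 0, 0.001], "rotation": [0, -0.3, 0]},
    {"grip": 1, "dp": [-0.007, 0, 0.001], "rotation": [0, -0.3, 0]}
  ]
}}

```text
time_s: 31.67
tool_pos: [0.4887, 0.0226, 0.063]
tool_rot: [-179.4, -0.8, 1.0]
force: [7.1, 0.3, -3.6]
grip_width: 0.0219
```

>>> {"op": "carry_out", "data": {
  "plan": [
    {"grip": 1, "dp": [-0.006, 0, 0.001], "rotation": [0, -0.3, 0]},
    {"grip": 1, "dp": [-0.006, 0, 0.001], "rotation": [0, -0.3, 0]},
    {"grip": 1, "dp": [-0.006, 0, 0.001], "rotation": [0, -0.3, 0]},
    {"grip": 1, "dp": [-0.006, 0, 0.001], "rotation": [0, -0.3, 0]}
  ]
}}

```text
time_s: 32.0
tool_pos: [0.4734, 0.0223, 0.0629]
tool_rot: [-179.4, -0.8, 1.0]
force: [2.9, -0.8, 1.3]
grip_width: 0.0218
```

```bash
python3 go.py .469 .022 .06 1
```

```text
at [0.4734 0.0223 0.0629] [-179.41   -0.83    1.04] force [ 2.9 -0.8  1.3] w 0.0218 t 32.0
n 1 total cur axes [-0.0044  0.0002  0.0028] final axes [-0.0044  0.0002  0.0029] per row [-0.0044  0.0002  0.0029] turn [-0.6 -0.8  0. ] per row [-0.59 -0.83  0.05]
```

>>> {"op": "carry_out", "data": {
  "plan": [
    {"grip": 1, "dp": [-0.005, 0, 0.001], "rotation": [0, -0.3, 0]},
    {"grip": 1, "dp": [-0.005, 0, 0.001], "rotation": [0, -0.3, 0]},
    {"grip": 1, "dp": [-0.005, 0, 0.001], "rotation": [0, -0.3, 0]}
  ]
}}

```text
time_s: 32.25
tool_pos: [0.4687, 0.0222, 0.063]
tool_rot: [-179.4, -1.3, 1.1]
force: [17.7, 0.2, -15.1]
grip_width: 0.0219
```

>>> {"op": "carry_out", "data": {
  "plan": [
    {"grip": 1, "dp": [-0.005, 0, 0.001], "rotation": [0, -0.3, 0]},
    {"grip": 1, "dp": [-0.005, 0, 0.001], "rotation": [0, -0.3, 0]}
  ]
}}

```text
time_s: 32.42
tool_pos: [0.4688, 0.0222, 0.0631]
tool_rot: [-179.3, -2.1, 1.1]
force: [14.7, -0.6, -10.0]
grip_width: 0.0216
```

```bash
python3 go.py .469 .022 .06 1
```

```text
at [0.4688 0.0222 0.0631] [-179.3    -2.09    1.1 ] force [ 14.7  -0.6 -10. ] w 0.0216 t 32.42
n 1 total cur axes [0.0001 0.0003 0.0031] final axes [0.0002 0.0002 0.0031] per row [0.0002 0.0002 0.0031] turn [-0.7 -2.1  0.1] per row [-0.7  -2.09  0.11]
```

The gate has locked: x holds at 0.4688 with 15–18 N. I'll release it and back away for a final check.

>>> {"op": "carry_out", "data": {
  "plan": [
    {"grip": 0.45, "dp": [0, 0, 0.0], "rotation": [0, 0, 0.0]},
    {"grip": 0.45, "dp": [0, 0, 0.0], "rotation": [0, 0, 0.0]},
    {"grip": 0.45, "dp": [0.0, 0, 0.0], "rotation": [0, 0, 0.0]},
    {"grip": 0.45, "dp": [0.0, 0, 0.0], "rotation": [0, 0, 0.0]},
    {"grip": 0.45, "dp": [0, 0, -0.03], "rotation": [0, 0, 0.0]},
    {"grip": 0.45, "dp": [0, 0, -0.04], "rotation": [0, 0, 0]},
    {"grip": 0.45, "dp": [0, 0, -0.04], "rotation": [0, 0, 0]},
    {"grip": 0.45, "dp": [0, 0, -0.04], "rotation": [0, 0, 0]}
  ]
}}

```text
time_s: 33.08
tool_pos: [0.4531, 0.0223, 0.2082]
tool_rot: [-178.8, -0.6, 1.3]
force: [0.9, -0.7, 0.1]
grip_width: 0.0474
```

>>> {"op": "carry_out", "data": {
  "plan": [
    {"grip": 0.45, "dp": [0, 0.038, 0.0], "rotation": [0, 0, 0.0]},
    {"grip": 0.45, "dp": [0, 0.038, 0.0], "rotation": [0, 0, 0.0]},
    {"grip": 0.45, "dp": [0, 0.038, 0.0], "rotation": [0, 0, 0.0]},
    {"grip": 0.45, "dp": [0, 0.038, 0.0], "rotation": [0, 0, 0.0]},
    {"grip": 0.45, "dp": [0, 0.02, 0.0], "rotation": [0, 0, 0.0]},
    {"grip": 0.45, "dp": [0, 0, 0.0], "rotation": [0, 0, 0.0]}
  ]
}}

```text
time_s: 33.58
tool_pos: [0.4619, -0.1531, 0.2168]
tool_rot: [-179.4, -1.4, 1.9]
force: [-0.6, -0.5, -1.2]
grip_width: 0.0478
```

```bash
python3 - <<'E'
from h import *
im,p=snap('top'); a=cv2.cvtColor(im[110:240,200:340],cv2.COLOR_RGB2BGR)
im2,q=snap('wrist'); 
a=cv2.resize(a,(400,371),interpolation=cv2.INTER_CUBIC); b=cv2.resize(cv2.cvtColor(im2,cv2.COLOR_RGB2BGR),(400,300))
sc,r=snap('scene'); c=cv2.resize(cv2.cvtColor(sc[200:360,140:420],cv2.COLOR_RGB2BGR),(400,229),interpolation=cv2.INTER_CUBIC)
out=np.zeros((600,800,3),np.uint8); out[:371,:400]=a; out[371:,:400]=c; out[:300,400:]=b; cv2.imwrite('pics/fin.png',out)
E
python3 m.py|grep -E 'wood'
```

```text
wood 123 px [225. 141.] ctr [753.9 214.1] size [63.8 93.7] ang 90.1
wood 381 px [400. 161.] ctr [ 677.4 -412.2] size [ 24.4 219.1] ang 122.0
wood 211 px [261. 178.] ctr [609.5  82.7] size [43.2 77.2] ang 90.5
wood 37 px [234. 190.] ctr [565.9 174.1] size [21.4 17.5] ang 1.6
wood 227 px [261. 199.] ctr [538.1  83. ] size [42.5 79.6] ang 90.5
wood 87 px [401. 205.] ctr [ 515.8 -404.9] size [39.1 25.4] ang 0.4
wood 227 px [261. 215.] ctr [481.8  82.2] size [42.  79.5] ang 90.5
wood 48 px [280. 215.] ctr [477.1  15. ] size [24.4 20.6] ang 0.5
```

View pics/fin.png

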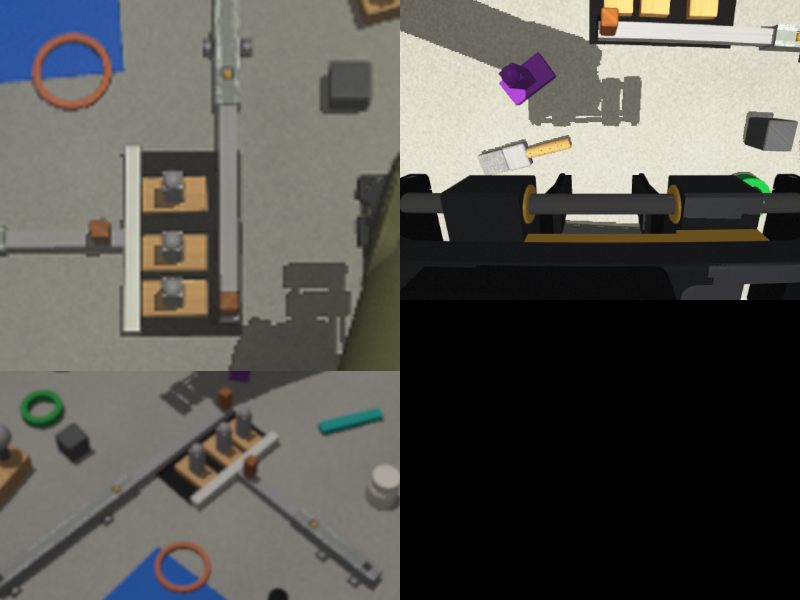

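Both buttons show through their holes, all three stakes are against the bar with the gate behind them, and the stick is in the tray.

```bash
python3 -c "
from cell import env
print(env.sign_off())"
```

```text
the job is handed in; nothing more can be done
None
```

I handed the job in at about 34 s, with the station set up as asked and in the order asked.

**What I did**
- **Sanding stick:** only one was on the mat, and I put it in the grey tray. My first grasp missed because the fingers close slowly; the second held.
- **Stop bar:** I drew it out until it locked.
- **Stakes:** three were present. I slid each one along the bench onto the mat and pressed it short end first against the bar with about 10 N.
- **Gate tube:** last, I drew it across behind them until it locked.

**Last checks**
- **Buttons:** both brass buttons show through their holes in the top and scene views. Neither knob moved further under about 10 N (stop) and 15–18 N (gate).
- **Stakes:** all three feet measure within 1° of square to the bar, with no gap visible. They lie wholly on the mat and clear of the gate.
- **Stick:** its wooden end is still inside the tray.

**What I can't fully confirm**
- **Lifting:** while I gripped two of the stakes, the upward pull briefly reached about 2.5 N and 4.3 N. The second is roughly a stake's weight, so that one (stake 1) may have been lifted by a millimetre or two before I pressed it back down.
- **Position along the bar:** the first stake slipped in the grip and sits about 2 cm from where I aimed along the bar. I moved the other two to suit.
- **Wrist camera:** it read a few millimetres different from the top camera, so I mostly relied on the top view.
- **Flushness:** for the third stake this rests on the contact force and the top view only, with no close-up.

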